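Load carved fiddle necks into the drying chest

TASK

Lift the lid off the drying chest by its knob and lay it flat on the bench clear of the chest, then lay every carved neck level across the two narrow rails inside the chest, resting on both rails, square to them, all horse heads towards the switch side and a clear gap between necks. When all are in, put the lid back squarely so that it closes the chest all round, and only then push the fan switch lever fully over to on. Leave the glue bottle and the mallet where they are.

Things in the scene. Friction and masses are not known exactly. Their poses are not given: they have to be found in the camera images.
- chest: Drying chest, fixed to the bench: an open plywood box, outside 314 (its x) x 160 (its y) x 118 mm high, walls 10 mm, floor 8 mm. Origin: centre of its underside; z up. Inside, two aluminium rails run along its whole x at y = -30 and +30 mm, each 8 mm wide, tops 75 mm above the origin, with nothing under them. A grey switch box (90 x 60 x 50 mm high) stands against its -y side, centred at x 0, y -140 mm; that is the switch side. The chest stands turned by up to 0.2 rad.
- lid: Loose plywood board lid, 326 (x) x 172 (y) x 10 mm, 0.24 to 0.45 kg, flat underneath with no lip; at the start it lies on the chest's rim. Origin: centre of its underside; z up. A dark wooden bar knob 50 (along x) x 20 (y) mm stands on its middle from 10 to 48 mm above the origin.
- lid_knob (a point): Middle of the lid's bar knob, 30 mm above the lid's underside.
- switch (a joint): Fan switch lever on the switch box: 0 rad = off, leaning towards the chest's -x; 1.0 rad = fully on, leaning to the chest's +x. Turns about the chest's y axis, pivot 72 mm above the bench at chest x 0, y -140 mm; light friction (under 1 N at the ball), stays where left.
- switch_tip (a point): Centre of the black ball (radius 13 mm) on the lever's end, 80 mm from the pivot, about 142 mm above the bench at either end of its swing.
- neck1: Carved fiddle neck of pale wood, about 60 g (may be absent): a square shaft 20 x 20 mm, 110 mm long, lying on the bench; the origin is on the shaft's axis, at its balance point, 10 mm above what it lies on, the shaft running from x = -60 to +50 mm. The horse's head is at the +x end: it stands 17 mm up (its z) above the shaft from x = 23 to 49 mm, 18 mm wide.
- neck1_head (a point): Its head: 40 mm along its x from the origin and 10 mm up its z.
- neck2: Another neck like neck1 (may be absent).
- neck2_head (a point): Its head: 40 mm along its x from the origin and 10 mm up its z.
- neck3: Another neck like neck1 (may be absent).
- neck3_head (a point): Its head: 40 mm along its x from the origin and 10 mm up its z.
- neck4: Another neck like neck1 (may be absent).
- neck4_head (a point): Its head: 40 mm along its x from the origin and 10 mm up its z.
- glue: Bystander: white glue bottle, radius 28, 150 mm high, standing. Origin: centre of its base.
- mallet: Bystander: wooden mallet 220 mm long lying on the bench. Origin: middle, on the bench.
Things that resemble listed ones, but are neither listed nor needed, are in the scene too. Leave any pink look-alike of the neck3 alone.

How it is judged:
By the outcome, as a careful person would: the job done as asked, in the order asked, and still so for the second after the job is handed in, with the robot touching nothing.
Of neck1, neck2, neck3, neck4 only 2 to 4 are there at a start; the rules pass over those that are not, and their reading is None.
At some moment in a run one of neck1, neck2, neck3, neck4 may be knocked a few centimetres aside while the robot is not near it.
Once in a run the grip may slacken for a moment while it holds something.
It also fails if it takes over 210 s, if anything falls off the work surface, if the arm or the gripper's body presses on something with over 40 N, if the wrist force passes 120 N, or if a joint passes its speed limit or range.

ROBOT

A 6-joint arm with a two-finger parallel gripper is mounted at the origin on the work surface. World frame = base frame: x ahead of the robot, y to its left, z up, the work surface at z = 0. Lengths are in mm, angles in rad, forces in N, time in s.
With the tool pointing down it reaches from about 275 to 1000 mm from the base axis. Payload 8.4 kg.
Tool frame: the origin (TCP) lies on the centre line of the jaws, within the pads' length; the fingertips stand 25 mm ahead of it and the grasp point (between the pads) lies 6 mm ahead of it; z points along the fingers, x is the direction in which the jaws open and shut, and the axes are right-handed (so a half turn about z gives the same grasp; the last joint's range is limited). The gripper opens to 85 mm and grips with 20 to 120 N. Pads are 22 mm wide; open, the fingers measure 114 mm over their backs; the gripper's body (76 mm by 85 mm) begins 54 mm behind the grasp point. The pads swing forward as they close: fully open they stand 13 mm farther back than shut.
Start: joints at [1.18, 0.353, 1.633, -0, 1.155, -0.002], TCP at [236.923, 578.356, 256.281] pointing down, gripper open.
Joint ranges: [-2.63, 2.63], [-0.92, 2.1], [0.06, 2.66], [-1.3, 4.44], [0, 2.69], [-3.02, 3.02]. Speed limits (rad/s): [2.22, 2.22, 2.79, 3.14, 3.14, 3.14].

INTERFACE

Orientations are given as [roll, pitch, yaw] about the fixed x, y, z axes, in that order (R = Rz(yaw) Ry(pitch) Rx(roll)).
In Python, from rig import r gives the robot as it stands. The module is installed in compiled form; this text tells all that it offers.
- The arm moves only by the tool jog_arm, never from a script. Its argument "deltas" is a list of rows, each an object with "gripper": the gripper command: -1 is fully open, 1 is shut, values between are in proportion; "translation": the shift along the world's x, y, z in units of 10 cm (1.0 is 10 cm), a list of three; "dr": the turn, a rotation vector about the world's x, y, z in units of pi/2 rad (1.0 is pi/2 rad), a list of three. In form: [{"gripper": gripper, "translation": [x, y, z], "dr": [wx, wy, wz]}, ...]. A call has 1 to 12 rows; each row shifts and turns the commanded pose from where the row before left it; what a row does not reach is not made up. A row lasts 1/12 s, in which the tool goes at most 41.7 mm and 7.16 degrees, less where a joint would pass 70% of its speed; a pose out of reach is approached as far as the arm can. A call with a number of a shift or a turn outside -1 to 1 is refused whole. A call with a gripper value outside its range is refused whole. The fingers move at their own pace and stop on an object; "squeeze" is the grip in N (left out, the last holds). Time passes only in rows, so rows that do not move let the fingers close. It gives the time, the measured TCP pose, the force and the opening at its end, in the units of the state.
- r.sense(): the state, without advancing time (a new reading comes with each control period).
- r.grab_frame(name): name is "scene" or "top" or "wrist"; returns the picture (400x640x3 uint8, blue, green, red); there is no depth.
- r.calibration(name): a dict with "mtx" (3x3 intrinsics, pixels), "k1" (the pictures are not rectified: a ray, as slopes to the right and down, at radius r is drawn at 1 + k1 r^2 times it, then the intrinsics apply), "world_from_camera" (4x4, takes a point from camera to world coordinates). Camera axes: x right, y down, z forward; pixel columns grow to the right and rows downward; lengths in mm; the calibration is good to about 2 mm. A picture is of the moment at which its call begins: read the wrist's pose just before it. calibration takes no time and is no camera call; for the wrist camera it gives the pose at the moment of the call.
- r.sign_off(): hands the job in, once; it reports no verdict.
The state is a dict: "clock": time; "qpos": joint angles; "qvel": joint speeds; "joint_efforts": joint torques, N m; "eef_pos": TCP position; "tcp_rot": TCP orientation; "contact_force": force on the tool from outside, world axes, zero at the start; "wrist_torque": the same for the moment, N m; "opening": opening from 0.0 (shut) to 1.0 (fully open).
Only numpy, scipy, OpenCV 4.12 (cv2) and the standard library are available. Lean on these libraries where they do the work, as an engineer would, in place of code of your own. Each camera call takes 0.05 s, during which the arm holds its last target. There are 200 camera calls.

## Working session

There is one attempt and no reset: what is moved stays moved. The work goes in short steps, Python scripts to look and compute and a tool call to move; the robot and the scene stay as the last step left them, time stands still between calls to the robot, and variables do not carry over. Pictures are saved under pics/ and viewed, about 12 in all and at most 16, crops included, and the job is handed in when it is done.

Besides the shell and the picture viewer there is one more tool, called after ">>>" in YAML: its name, and indented under it one key for each argument. jog_arm: Moves the arm, as the interface text tells. Shifts and turns lie within -1 to 1; 1 stands for 10 cm of shift or pi/2 rad of turn. Its arguments: {"type":"object","properties":{"deltas":{"type":"array"},"squeeze":{"type":"number"}},"required":["deltas"]}

```bash
mkdir -p pics
cat > h.py <<'E'
import numpy as np, cv2
from rig import r
def und(name,uv,cal=None):
    c=cal or r.calibration(name); K=np.array(c["mtx"]); uv=np.atleast_2d(uv).astype(float)
    p=cv2.undistortPoints(uv.reshape(-1,1,2),K,np.array([c["k1"],0,0,0,0.])).reshape(-1,2)
    return p,np.array(c["world_from_camera"])
def ray(name,uv,z,cal=None):
    p,T=und(name,uv,cal); d=np.c_[p,np.ones(len(p))]@T[:3,:3].T; o=T[:3,3]
    return o+d*((z-o[2])/d[:,2])[:,None]
def proj(name,P,cal=None):
    c=cal or r.calibration(name); T=np.linalg.inv(np.array(c["world_from_camera"])); P=np.atleast_2d(P)
    q=P@T[:3,:3].T+T[:3,3]; s=q[:,:2]/q[:,2:]; s=s*(1+c["k1"]*(s**2).sum(1))[:,None]
    K=np.array(c["mtx"]); return np.c_[s,np.ones(len(s))]@K.T[:,:2]
def snap(name,fn,crop=None,scale=1):
    c=r.calibration(name); im=r.grab_frame(name); cv2.imwrite("pics/"+fn+"_raw.png",im)
    o=im if crop is None else im[crop[1]:crop[3],crop[0]:crop[2]]
    cv2.imwrite("pics/"+fn+".png",cv2.resize(o,None,fx=scale,fy=scale)); return im,c
E
python3 - <<'E'
from h import *
for n in("top","scene"):
    im,c=snap(n,n+"0",scale=1.25); print(n,np.round(c["mtx"],1).tolist(),c["k1"],np.round(c["world_from_camera"],3).tolist())
print(r.sense())
E
```

```text
top [[384.1, 0.0, 317.3], [0.0, 384.1, 194.4], [0.0, 0.0, 1.0]] -0.05066040316913005 [[-0.006, -0.987, 0.161, 457.155], [-1.0, 0.007, 0.005, 51.276], [-0.006, -0.161, -0.987, 1001.617], [0.0, 0.0, 0.0, 1.0]]
scene [[372.7, 0.0, 320.9], [0.0, 372.7, 195.6], [0.0, 0.0, 1.0]] -0.04639487012834028 [[-0.437, 0.488, -0.756, 1403.442], [0.899, 0.216, -0.38, 420.646], [-0.022, -0.846, -0.533, 687.044], [0.0, 0.0, 0.0, 1.0]]
{'clock': 0.1, 'qpos': array([ 1.17962591e+00,  3.53571387e-01,  1.63404757e+00,  5.61964317e-06,
        1.15518809e+00, -2.39841111e-03]), 'qvel': array([ 4.75575431e-04, -6.90504147e-04, -1.58215068e-03,  1.07358199e-03,
       -4.55316223e-04, -9.00790529e-05]), 'joint_efforts': array([ 1.07047916e-03, -6.06354976e+01, -3.42817104e+01,  2.29544585e-04,
        3.84654137e-03,  3.44567707e-05]), 'eef_pos': array([236.75839755, 578.0043616 , 255.64663442]), 'tcp_rot': array([-3.14158460e+00,  1.21437501e-03,  1.18202205e+00]), 'contact_force': array([ 0.14344686,  0.10599519, -0.89771831]), 'wrist_torque': array([-0.03565188,  0.00738738,  0.02753406]), 'opening': 0.9996946538783389}
```

View pics/top0.png

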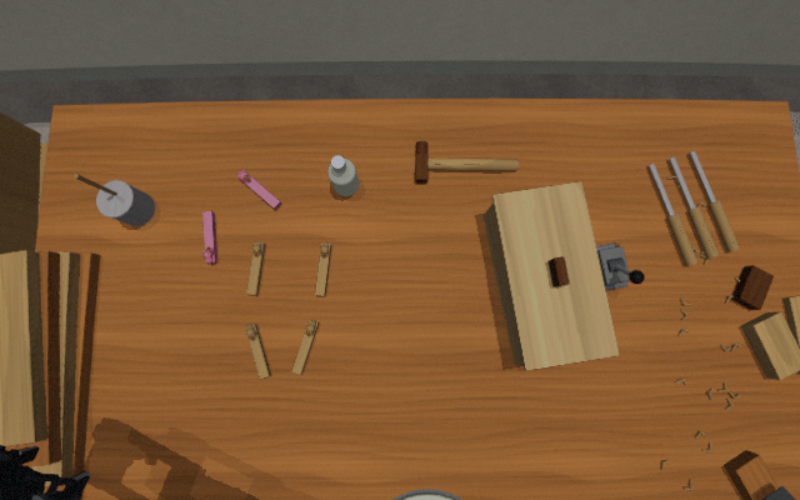

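View pics/scene0.png

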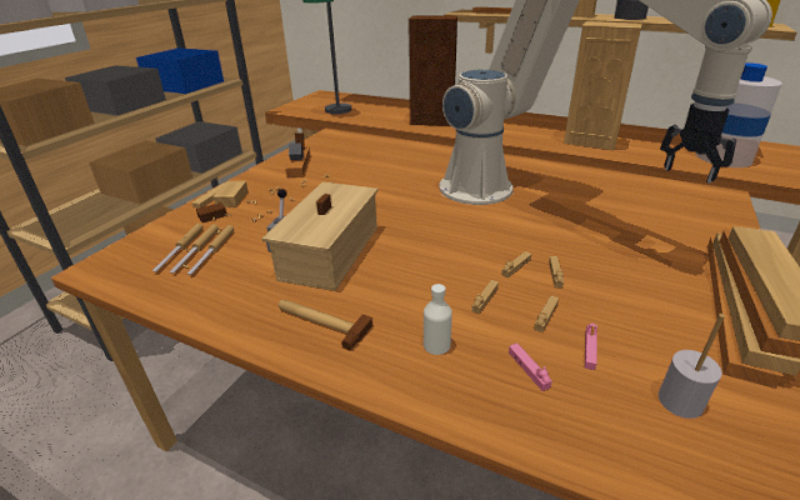

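The top view shows four pale necks, at about (257,270), (323,270), (258,350) and (305,348) in the scaled picture, with heads towards world +x. The lid's knob is at (558,271), the switch ball at (637,277) and the pink decoys at left. Next I turn these into positions.

```bash
cat > top.py <<'E'
from h import *
def necks(im,cal,name="top",z=20,box=(180,185,275,310)):
    x0,y0,x1,y1=box; hsv=cv2.cvtColor(im,cv2.COLOR_BGR2HSV)
    m=np.zeros(im.shape[:2],np.uint8); m[y0:y1,x0:x1]=cv2.inRange(hsv,(10,0,95),(30,158,255))[y0:y1,x0:x1]
    m=cv2.morphologyEx(m,cv2.MORPH_CLOSE,np.ones((3,3)))
    out=[]
    for c in cv2.findContours(m,0,1)[0]:
        if cv2.contourArea(c)<120: continue
        (cx,cy),(w,h),a=cv2.minAreaRect(c); b=cv2.boxPoints(((cx,cy),(w,h),a))
        W=ray(name,b,z,cal); e=[W[1]-W[0],W[2]-W[1]]; L=max(e,key=np.linalg.norm)
        if L[0]<0:L=-L
        out.append((np.round(W.mean(0)[:2],1),round(np.degrees(np.arctan2(L[1],L[0])),1),np.round([np.linalg.norm(v) for v in e]),(round(cx),round(cy))))
    return out,m
E
python3 - <<'E'
from top import *
c=r.calibration("top"); im=cv2.imread("pics/top0_raw.png")
print(cv2.cvtColor(im,cv2.COLOR_BGR2HSV)[[218,215,230,215],[204,230,230,258]])
o,m=necks(im,c); [print(*x) for x in o]
P=np.array([[495,196],[582,183],[617,355],[526,368]])/1.25
W=ray("top",P,128,c); print(W.round(),W.mean(0))
for i in range(4): d=W[(i+1)%4]-W[i]; print(np.linalg.norm(d),np.degrees(np.arctan2(d[1],d[0])))
k=np.array([[551,259],[563,258],[568,284],[556,286]])/1.25
print("knob",ray("top",k,166,c).round(1), ray("top",k,166,c).mean(0))
print("ball",ray("top",np.array([[637,277]])/1.25,142,c), "box",ray("top",np.array([[600,248],[624,245],[629,286],[607,289]])/1.25,50,c).round())
print("glue",ray("top",np.array([[338,162]])/1.25,150,c),"mallet",ray("top",np.array([[421,142],[421,183],[518,165]])/1.25,20,c).round())
E
```

```text
[[ 17 121 156]
 [ 15 175 150]
 [ 15 178 145]
 [ 19 123 156]]
[400.  338.7] 18.6 [ 28. 112.] (206, 280)
[406.8 243.2] -17.1 [112.  24.] (244, 278)
[565.4 212.2] -6.2 [113.  31.] (257, 215)
[568.1 351.2] -6.9 [112.  31.] (204, 214)
[[ 687. -129.  128.]
 [ 712. -295.  128.]
 [ 393. -338.  128.]
 [ 373. -173.  128.]] [ 541.32573714 -233.79478551  128.        ]
168.41614681293984 -81.58210963083873
321.92266386191704 -172.37056099624934
166.89256217863965 97.01721993096523
317.82551850211485 7.902946108935543
knob [[ 562.8 -215.5  166. ]
 [ 564.5 -237.   166. ]
 [ 518.6 -243.1  166. ]
 [ 515.3 -221.7  166. ]] [ 540.3020342  -229.30718343  166.        ]
ball [[ 531.77620789 -378.97139179  142.        ]] box [[ 599. -354.   50.]
 [ 605. -404.   50.]
 [ 522. -407.   50.]
 [ 516. -362.   50.]]
glue [[748.65186757 163.86570021 150.        ]] mallet [[ 837.    3.   20.]
 [ 745.    4.   20.]
 [ 784. -203.   20.]]
```

>>> jog_arm:
  deltas:
    - {"gripper": -1, "translation": [0.138, -0.367, 0.06], "dr": [0, 0, -0.0757]}
    - {"gripper": -1, "translation": [0.138, -0.367, 0.06], "dr": [0, 0, -0.0757]}
    - {"gripper": -1, "translation": [0.138, -0.367, 0.06], "dr": [0, 0, -0.0757]}
    - {"gripper": -1, "translation": [0.138, -0.367, 0.06], "dr": [0, 0, -0.0757]}
    - {"gripper": -1, "translation": [0.138, -0.367, 0.06], "dr": [0, 0, -0.0757]}
    - {"gripper": -1, "translation": [0.138, -0.367, 0.06], "dr": [0, 0, -0.0757]}
    - {"gripper": -1, "translation": [0.138, -0.367, 0.06], "dr": [0, 0, -0.0757]}
    - {"gripper": -1, "translation": [0.138, -0.367, 0.06], "dr": [0, 0, -0.0757]}
    - {"gripper": -1, "translation": [0.138, -0.367, 0.06], "dr": [0, 0, -0.0757]}
    - {"gripper": -1, "translation": [0.138, -0.367, 0.06], "dr": [0, 0, -0.0757]}
    - {"gripper": -1, "translation": [0.138, -0.367, 0.06], "dr": [0, 0, -0.0757]}
    - {"gripper": -1, "translation": [0.138, -0.367, 0.06], "dr": [0, 0, -0.0757]}

```text
clock: 1.1
eef_pos: [402.5, 136.1, 328.5]
tcp_rot: [-3.142, -0.0, -0.251]
contact_force: [1.5, 0.7, 0.8]
opening: 0.999
```

>>> jog_arm:
  deltas:
    - {"gripper": -1, "translation": [0.138, -0.367, 0.06], "dr": [0, 0, -0.0757]}
    - {"gripper": -1, "translation": [0.138, -0.367, 0.06], "dr": [0, 0, -0.0757]}
    - {"gripper": -1, "translation": [0.138, -0.367, 0.06], "dr": [0, 0, -0.0757]}
    - {"gripper": -1, "translation": [0.138, -0.367, 0.06], "dr": [0, 0, -0.0757]}
    - {"gripper": -1, "translation": [0.138, -0.367, 0.06], "dr": [0, 0, -0.0757]}
    - {"gripper": -1, "translation": [0.138, -0.367, 0.06], "dr": [0, 0, -0.0757]}
    - {"gripper": -1, "translation": [0.138, -0.367, 0.06], "dr": [0, 0, -0.0757]}
    - {"gripper": -1, "translation": [0.138, -0.367, 0.06], "dr": [0, 0, -0.0757]}
    - {"gripper": -1, "translation": [0.138, -0.367, 0.06], "dr": [0, 0, -0.0757]}
    - {"gripper": -1, "translation": [0.138, -0.367, 0], "dr": [0, 0, -0.0757]}
    - {"gripper": -1, "translation": [0, 0, 0], "dr": [0, 0, 0]}
    - {"gripper": -1, "translation": [0, 0, 0], "dr": [0, 0, 0]}

```text
clock: 2.1
eef_pos: [540.5, -230.7, 381.2]
tcp_rot: [3.14, 0.001, -1.436]
contact_force: [-0.8, 0.7, -0.4]
opening: 0.999
```

Run:
```python
from h import *
im,c=snap("wrist","w1",scale=1.25); s=r.sense(); print(s["eef_pos"],s["tcp_rot"],s["qpos"],np.round(c["world_from_camera"],3).tolist(),c["mtx"],c["k1"])
```

```text
[ 540.1199155  -229.34030278  381.40870156] [ 3.14014398e+00  1.24201624e-03 -1.43436145e+00] [-4.04269305e-01  2.00750684e-01  1.56169593e+00  3.24979841e-04
  1.38102738e+00  1.03002964e+00] [[0.134, -0.955, -0.266, 607.309], [-0.991, -0.129, -0.035, -221.007], [-0.001, 0.268, -0.963, 498.473], [0.0, 0.0, 0.0, 1.0]] [[276.24477188   0.         320.43775359]
 [  0.         276.24477188 196.43873757]
 [  0.           0.           1.        ]] 0.0031595606785353963
```

View pics/w1.png

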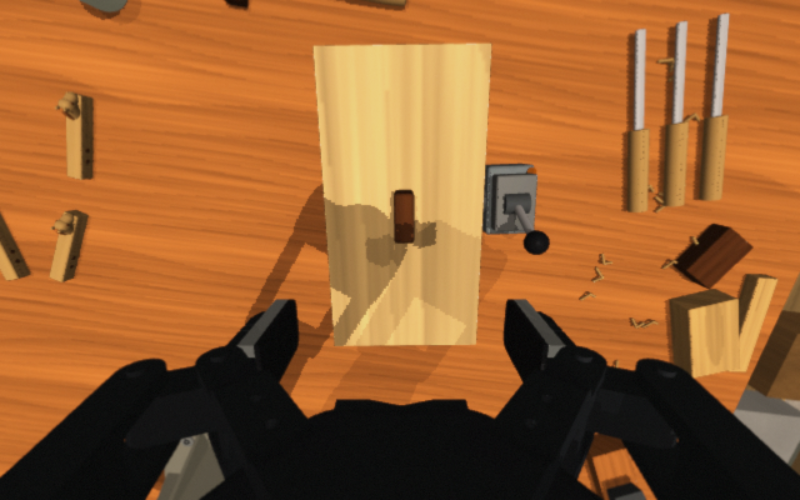

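Run:
```python
from h import *
im=cv2.imread("pics/w1_raw.png"); c=r.calibration("wrist")
hsv=cv2.cvtColor(im,cv2.COLOR_BGR2HSV)
s=1.25
P=np.array([[315,45],[491,43],[476,345],[334,346]])/s
W=ray("wrist",P,128,c); print(W.round(1).tolist(),W.mean(0))
for i in range(4): d=W[(i+1)%4]-W[i]; print(np.linalg.norm(d),np.degrees(np.arctan2(d[1],d[0])))
m=np.zeros(im.shape[:2],np.uint8); g=(hsv[...,2]<110)&(hsv[...,1]>90); m[145:200,308:338]=g[145:200,308:338]
ct=max(cv2.findContours(m,0,1)[0],key=cv2.contourArea); R=cv2.minAreaRect(ct);print(R)
x,y,w,h=cv2.boundingRect(ct);print(x,y,w,h)
print("knob top",ray("wrist",[[x,y],[x+w,y],[x+w,y+h-4],[x,y+h-4]],166,c).round(1))
print("ball",ray("wrist",[[536/s,242/s]],142,c))
```

```text
[[691.2, -124.9, 128.0], [715.8, -291.6, 128.0], [393.5, -340.7, 128.0], [368.6, -170.6, 128.0]] [ 542.29347586 -231.94761487  128.        ]
168.507361201069 -81.60384650890627
326.04825036231455 -171.32644648963594
171.9615634419498 98.32147112842434
325.82568300865074 8.066351386430686
((323.0, 173.0), (42.0, 16.0), 90.0)
315 152 17 43
knob top [[ 569.  -217.9  166. ]
 [ 571.8 -238.   166. ]
 [ 524.2 -245.1  166. ]
 [ 521.3 -224.2  166. ]]
ball [[ 532.30145075 -375.51765315  142.        ]]
```

>>> jog_arm:
  deltas:
    - {"gripper": -1, "translation": [0.02, -0.02, -0.35], "dr": [0, 0, 0.005]}
    - {"gripper": -1, "translation": [0, 0, -0.35], "dr": [0, 0, 0]}
    - {"gripper": -1, "translation": [0, 0, -0.35], "dr": [0, 0, 0]}
    - {"gripper": -1, "translation": [0, 0, -0.35], "dr": [0, 0, 0]}
    - {"gripper": -1, "translation": [0, 0, -0.3], "dr": [0, 0, 0]}
    - {"gripper": -1, "translation": [0, 0, -0.25], "dr": [0, 0, 0]}
    - {"gripper": -1, "translation": [0, 0, -0.15], "dr": [0, 0, 0]}
    - {"gripper": -1, "translation": [0, 0, -0.12], "dr": [0, 0, 0]}
    - {"gripper": 0, "translation": [0, 0, 0], "dr": [0, 0, 0]}
    - {"gripper": 0, "translation": [0, 0, 0], "dr": [0, 0, 0]}

```text
clock: 2.98
eef_pos: [542.5, -230.2, 160.5]
tcp_rot: [3.141, 0.0, -1.425]
contact_force: [0.3, -0.2, 0.8]
opening: 0.748
```

>>> jog_arm:
  deltas:
    - {"gripper": 1, "translation": [0, 0, 0], "dr": [0, 0, 0]}
    - {"gripper": 1, "translation": [0, 0, 0], "dr": [0, 0, 0]}
    - {"gripper": 1, "translation": [0, 0, 0], "dr": [0, 0, 0]}
    - {"gripper": 1, "translation": [0, 0, 0], "dr": [0, 0, 0]}
    - {"gripper": 1, "translation": [0, 0, 0], "dr": [0, 0, 0]}
    - {"gripper": 1, "translation": [0, 0, 0], "dr": [0, 0, 0]}
    - {"gripper": 1, "translation": [0, 0, 0], "dr": [0, 0, 0]}
    - {"gripper": 1, "translation": [0, 0, 0], "dr": [0, 0, 0]}
    - {"gripper": 1, "translation": [0, 0, 0], "dr": [0, 0, 0]}
    - {"gripper": 1, "translation": [0, 0, 0], "dr": [0, 0, 0]}
  squeeze: 80

```text
clock: 3.82
eef_pos: [543.3, -231.5, 161.7]
tcp_rot: [-3.14, -0.001, -1.426]
contact_force: [-1.4, 0.1, 6.2]
opening: 0.226
```

>>> jog_arm:
  deltas:
    - {"gripper": 1, "translation": [0, 0, 0.1], "dr": [0, 0, 0]}
    - {"gripper": 1, "translation": [0, 0, 0.2], "dr": [0, 0, 0]}
    - {"gripper": 1, "translation": [0, 0, 0.3], "dr": [0, 0, 0]}
    - {"gripper": 1, "translation": [0, 0, 0.1], "dr": [0, 0, 0]}
    - {"gripper": 1, "translation": [0, 0, 0], "dr": [0, 0, 0]}
    - {"gripper": 1, "translation": [0, 0, 0], "dr": [0, 0, 0]}

```text
clock: 4.32
eef_pos: [542.5, -231.1, 230.3]
tcp_rot: [-3.141, -0.0, -1.426]
contact_force: [-0.0, 0.6, -4.2]
opening: 0.226
```

>>> jog_arm:
  deltas:
    - {"gripper": 1, "translation": [-0.02, 0.1, 0], "dr": [0, 0, 0]}
    - {"gripper": 1, "translation": [-0.04, 0.25, 0], "dr": [0, 0, 0]}
    - {"gripper": 1, "translation": [-0.05, 0.33, 0], "dr": [0, 0, 0]}
    - {"gripper": 1, "translation": [-0.05, 0.33, 0], "dr": [0, 0, 0]}
    - {"gripper": 1, "translation": [-0.05, 0.33, 0], "dr": [0, 0, 0]}
    - {"gripper": 1, "translation": [-0.05, 0.33, 0], "dr": [0, 0, 0]}
    - {"gripper": 1, "translation": [-0.05, 0.33, 0], "dr": [0, 0, 0]}
    - {"gripper": 1, "translation": [-0.05, 0.33, 0], "dr": [0, 0, 0]}
    - {"gripper": 1, "translation": [-0.04, 0.25, 0], "dr": [0, 0, 0]}
    - {"gripper": 1, "translation": [-0.02, 0.14, 0], "dr": [0, 0, 0]}
    - {"gripper": 1, "translation": [0, 0, 0], "dr": [0, 0, 0]}
    - {"gripper": 1, "translation": [0, 0, 0], "dr": [0, 0, 0]}

```text
clock: 5.32
eef_pos: [499.3, 41.8, 229.0]
tcp_rot: [3.139, 0.0, -1.424]
contact_force: [1.1, -0.1, -4.0]
opening: 0.218
```

Run:
```python
from h import *
snap("scene","s1",crop=(120,60,520,320),scale=1.8)
```

```text
(no output)
```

View pics/s1.png

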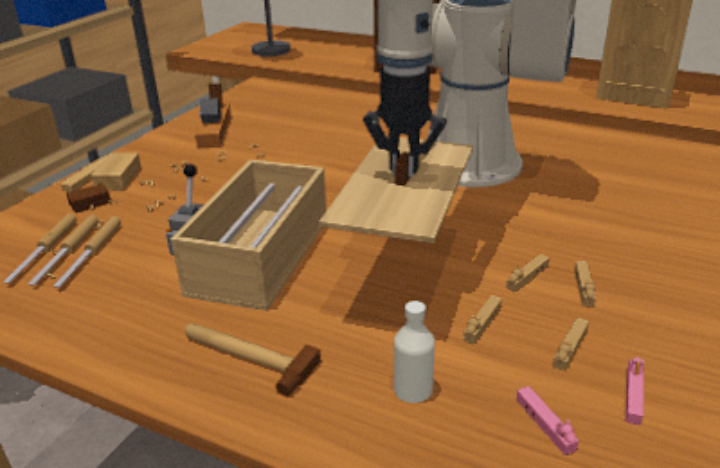

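The lid is held level, the chest is open with both rails visible, and the bench below the lid is clear.

>>> jog_arm:
  deltas:
    - {"gripper": 1, "translation": [0, 0, -0.2], "dr": [0, 0, 0]}
    - {"gripper": 1, "translation": [0, 0, -0.3], "dr": [0, 0, 0]}
    - {"gripper": 1, "translation": [0, 0, -0.35], "dr": [0, 0, 0]}
    - {"gripper": 1, "translation": [0, 0, -0.35], "dr": [0, 0, 0]}
    - {"gripper": 1, "translation": [0, 0, -0.25], "dr": [0, 0, 0]}
    - {"gripper": 1, "translation": [0, 0, -0.15], "dr": [0, 0, 0]}
    - {"gripper": 1, "translation": [0, 0, -0.08], "dr": [0, 0, 0]}
    - {"gripper": 1, "translation": [0, 0, -0.05], "dr": [0, 0, 0]}
    - {"gripper": 1, "translation": [0, 0, -0.05], "dr": [0, 0, 0]}
    - {"gripper": 1, "translation": [0, 0, -0.05], "dr": [0, 0, 0]}
    - {"gripper": 1, "translation": [0, 0, 0], "dr": [0, 0, 0]}
    - {"gripper": 1, "translation": [0, 0, 0], "dr": [0, 0, 0]}

```text
clock: 6.37
eef_pos: [500.9, 40.9, 47.8]
tcp_rot: [-3.141, -0.0, -1.426]
contact_force: [0.3, -0.9, -4.2]
opening: 0.22
```

>>> jog_arm:
  deltas:
    - {"gripper": 1, "translation": [0, 0, -0.02], "dr": [0, 0, 0]}
    - {"gripper": 1, "translation": [0, 0, -0.02], "dr": [0, 0, 0]}
    - {"gripper": 1, "translation": [0, 0, -0.01], "dr": [0, 0, 0]}
    - {"gripper": 1, "translation": [0, 0, 0], "dr": [0, 0, 0]}
    - {"gripper": 1, "translation": [0, 0, 0], "dr": [0, 0, 0]}

```text
clock: 6.78
eef_pos: [501.1, 41.0, 43.7]
tcp_rot: [-3.14, -0.0, -1.426]
contact_force: [-4.9, 0.4, 14.6]
opening: 0.219
```

>>> jog_arm:
  deltas:
    - {"gripper": -1, "translation": [0, 0, 0], "dr": [0, 0, 0]}
    - {"gripper": -1, "translation": [0, 0, 0], "dr": [0, 0, 0]}
    - {"gripper": -1, "translation": [0, 0, 0], "dr": [0, 0, 0]}
    - {"gripper": -1, "translation": [0, 0, 0], "dr": [0, 0, 0]}
    - {"gripper": -1, "translation": [0, 0, 0.2], "dr": [0, 0, 0]}
    - {"gripper": -1, "translation": [0, 0, 0.3], "dr": [0, 0, 0]}
    - {"gripper": -1, "translation": [0, 0, 0.3], "dr": [0, 0, 0.075]}
    - {"gripper": -1, "translation": [0, 0, 0.35], "dr": [0, 0, 0.075]}
    - {"gripper": -1, "translation": [0, 0, 0.35], "dr": [0, 0, 0.075]}
    - {"gripper": -1, "translation": [0, 0, 0.35], "dr": [0, 0, 0.075]}
    - {"gripper": -1, "translation": [0, 0.15, 0.35], "dr": [0, 0, 0.075]}
    - {"gripper": -1, "translation": [0, 0.2, 0.3], "dr": [0, 0, 0.075]}

```text
clock: 7.78
eef_pos: [500.6, 75.4, 294.8]
tcp_rot: [-3.141, -0.001, -0.715]
contact_force: [0.6, 0.0, 0.7]
opening: 1.001
```

>>> jog_arm:
  deltas:
    - {"gripper": -1, "translation": [-0.02, 0.2, 0.1], "dr": [0, 0, 0.078]}
    - {"gripper": -1, "translation": [-0.02, 0.2, 0.1], "dr": [0, 0, 0.078]}
    - {"gripper": -1, "translation": [-0.02, 0.2, 0.1], "dr": [0, 0, 0.078]}
    - {"gripper": -1, "translation": [-0.02, 0.2, 0], "dr": [0, 0, 0.078]}
    - {"gripper": -1, "translation": [-0.02, 0.2, 0], "dr": [0, 0, 0.078]}
    - {"gripper": -1, "translation": [-0.02, 0.2, 0], "dr": [0, 0, 0.078]}
    - {"gripper": -1, "translation": [-0.02, 0.2, 0], "dr": [0, 0, 0.078]}
    - {"gripper": -1, "translation": [-0.02, 0.2, 0], "dr": [0, 0, 0.078]}
    - {"gripper": -1, "translation": [-0.02, 0.2, 0], "dr": [0, 0, 0.078]}
    - {"gripper": -1, "translation": [-0.02, 0.2, 0], "dr": [0, 0, 0.078]}
    - {"gripper": -1, "translation": [-0.02, 0.2, 0], "dr": [0, 0, 0.078]}
    - {"gripper": -1, "translation": [0, 0, 0], "dr": [0, 0, 0.078]}

```text
clock: 8.78
eef_pos: [478.1, 298.9, 322.0]
tcp_rot: [-3.141, -0.001, 0.759]
contact_force: [-0.4, -0.6, -0.9]
opening: 1.002
```

>>> jog_arm:
  deltas:
    - {"gripper": -1, "translation": [-0.2, 0, 0], "dr": [0, 0, 0.078]}
    - {"gripper": -1, "translation": [-0.2, 0, 0], "dr": [0, 0, 0.078]}
    - {"gripper": -1, "translation": [-0.2, 0, 0], "dr": [0, 0, 0.078]}
    - {"gripper": -1, "translation": [0, 0, 0], "dr": [0, 0, 0.078]}
    - {"gripper": -1, "translation": [0, 0, 0], "dr": [0, 0, 0.05]}
    - {"gripper": -1, "translation": [0, 0, 0], "dr": [0, 0, 0]}
    - {"gripper": -1, "translation": [0, 0, 0], "dr": [0, 0, 0]}

```text
clock: 9.37
eef_pos: [418.5, 296.0, 322.2]
tcp_rot: [-3.142, 0.0, 1.317]
contact_force: [0.1, 0.3, -0.5]
opening: 0.999
```

Run:
```python
from h import *
im,c=snap("wrist","w2"); s=r.sense(); print(s["eef_pos"],s["tcp_rot"]); np.save("w2c.npy",c["world_from_camera"])
t,_=snap("top","t2")
out=np.zeros((560,800,3),np.uint8); a=cv2.resize(im[:300],(560,262)); out[:262,:560]=a
b=cv2.resize(t[120:320,220:520],None,fx=2,fy=2)[:298]; 
cv2.imwrite("pics/w2m.png",cv2.resize(im,(800,500)));cv2.imwrite("pics/t2c.png",cv2.resize(t[130:310,280:520],None,fx=3.3,fy=3.3))
```

```text
[418.59487392 295.94058619 322.19120463] [-3.14152669e+00  8.77261881e-05  1.31645115e+00]
```

View pics/w2m.png

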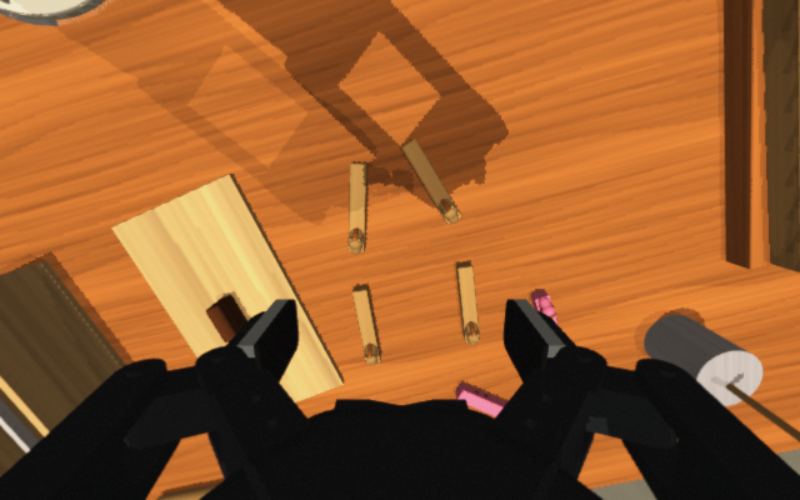

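View pics/t2c.png

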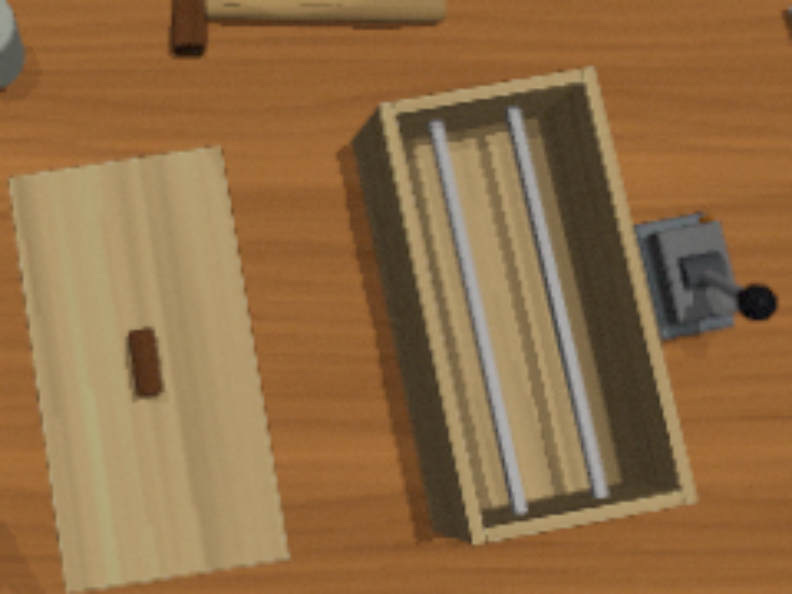

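```bash
cat > meas.py <<'E'
from h import *
def chest():
    P=np.array([[380,106],[594,68],[694,500],[475,543]])/3.3+[280,130]
    W=ray("top",P,118); print(W.round(1).tolist(),W.mean(0).round(1))
    for i in range(4): d=W[(i+1)%4]-W[i]; print(np.linalg.norm(d).round(1),np.degrees(np.arctan2(d[1],d[0])).round(2))
    R=ray("top",np.array([[437,123],[520,512],[513,110],[601,495]])/3.3+[280,130],75); print("rails",R.round(1).tolist(),R.mean(0).round(1),[np.degrees(np.arctan2(*(R[i]-R[i+1])[1::-1])).round(2) for i in (0,2)])
E
python3 - <<'E'
from meas import *; from top import necks
chest()
im=cv2.imread("pics/t2_raw.png"); [print("top",*x) for x in necks(im,r.calibration("top"))[0]]
im=cv2.imread("pics/w2_raw.png"); [print("w",*x) for x in necks(im,r.calibration("wrist"),"wrist",box=(270,100,390,295))[0]]
E
```

```text
[[677.1, -128.4, 118.0], [704.7, -285.1, 118.0], [398.0, -335.4, 118.0], [371.3, -182.2, 118.0]] [ 537.8 -232.8  118. ]
159.1 -80.04
310.8 -170.69
155.5 99.88
310.6 9.98
rails [[674.5, -179.6, 75.0], [388.4, -227.0, 75.0], [684.2, -237.6, 75.0], [399.6, -286.4, 75.0]] [ 536.7 -232.7   75. ] [np.float64(9.42), np.float64(9.74)]
top [404.7 241.2] -13.1 [114.  30.] (244, 278)
top [563.8 209.4] -2.4 [112.  27.] (258, 215)
top [569.2 352.3] -5.1 [113.  34.] (203, 214)
w [551.8 212.7] -5.2 [19. 82.] (292, 255)
w [557.9 351.8] -5.8 [18. 91.] (374, 238)
w [395.2 247.8] -18.7 [83. 18.] (286, 158)
```

>>> jog_arm:
  deltas:
    - {"gripper": -0.18, "translation": [-0.01, -0.1, -0.3], "dr": [0, 0, -0.023]}
    - {"gripper": -0.18, "translation": [-0.01, -0.1, -0.35], "dr": [0, 0, -0.023]}
    - {"gripper": -0.18, "translation": [-0.01, -0.1, -0.35], "dr": [0, 0, 0]}
    - {"gripper": -0.18, "translation": [-0.01, -0.1, -0.35], "dr": [0, 0, 0]}
    - {"gripper": -0.18, "translation": [-0.01, -0.1, -0.35], "dr": [0, 0, 0]}
    - {"gripper": -0.18, "translation": [-0.01, -0.04, -0.35], "dr": [0, 0, 0]}
    - {"gripper": -0.18, "translation": [0, 0, -0.35], "dr": [0, 0, 0]}
    - {"gripper": -0.18, "translation": [0, 0, -0.25], "dr": [0, 0, 0]}
    - {"gripper": -0.18, "translation": [0, 0, -0.15], "dr": [0, 0, 0]}
    - {"gripper": -0.18, "translation": [0, 0, -0.12], "dr": [0, 0, 0]}
    - {"gripper": -0.18, "translation": [0, 0, 0], "dr": [0, 0, 0]}
    - {"gripper": -0.18, "translation": [0, 0, 0], "dr": [0, 0, 0]}

```text
clock: 10.47
eef_pos: [412.4, 241.7, 29.8]
tcp_rot: [-3.141, 0.001, 1.246]
contact_force: [-0.1, -0.8, -0.3]
opening: 0.588
```

>>> jog_arm:
  deltas:
    - {"gripper": 1, "translation": [0, 0, 0], "dr": [0, 0, 0]}
    - {"gripper": 1, "translation": [0, 0, 0], "dr": [0, 0, 0]}
    - {"gripper": 1, "translation": [0, 0, 0], "dr": [0, 0, 0]}
    - {"gripper": 1, "translation": [0, 0, 0], "dr": [0, 0, 0]}
    - {"gripper": 1, "translation": [0, 0, 0], "dr": [0, 0, 0]}
    - {"gripper": 1, "translation": [0, 0, 0], "dr": [0, 0, 0]}
  squeeze: 40

```text
clock: 10.97
eef_pos: [413.3, 242.4, 31.4]
tcp_rot: [3.14, -0.002, 1.247]
contact_force: [-0.9, -0.4, 6.9]
opening: 0.217
```

>>> jog_arm:
  deltas:
    - {"gripper": 1, "translation": [0, 0, 0.2], "dr": [0, 0, 0]}
    - {"gripper": 1, "translation": [0, 0, 0.3], "dr": [0, 0, 0]}
    - {"gripper": 1, "translation": [0, 0, 0.4], "dr": [0, 0, 0]}
    - {"gripper": 1, "translation": [0, 0, 0.4], "dr": [0, 0, 0]}
    - {"gripper": 1, "translation": [0, -0.1, 0.4], "dr": [0, 0, 0]}
    - {"gripper": 1, "translation": [0.02, -0.2, 0.3], "dr": [0, 0, -0.05]}
    - {"gripper": 1, "translation": [0.03, -0.36, 0], "dr": [0, 0, -0.05]}
    - {"gripper": 1, "translation": [0.03, -0.36, 0], "dr": [0, 0, -0.05]}
    - {"gripper": 1, "translation": [0.03, -0.36, 0], "dr": [0, 0, -0.05]}
    - {"gripper": 1, "translation": [0.03, -0.36, 0], "dr": [0, 0, -0.05]}
    - {"gripper": 1, "translation": [0.03, -0.36, 0], "dr": [0, 0, -0.05]}
    - {"gripper": 1, "translation": [0.03, -0.36, 0], "dr": [0, 0, -0.05]}

```text
clock: 11.97
eef_pos: [432.2, -5.7, 231.0]
tcp_rot: [3.141, -0.001, 0.694]
contact_force: [1.2, 0.1, -0.8]
opening: 0.221
```

>>> jog_arm:
  deltas:
    - {"gripper": 1, "translation": [0.03, -0.36, 0], "dr": [0, 0, -0.05]}
    - {"gripper": 1, "translation": [0.03, -0.36, 0], "dr": [0, 0, -0.05]}
    - {"gripper": 1, "translation": [0.03, -0.36, 0], "dr": [0, 0, -0.05]}
    - {"gripper": 1, "translation": [0.03, -0.36, 0], "dr": [0, 0, -0.05]}
    - {"gripper": 1, "translation": [0.03, -0.36, 0], "dr": [0, 0, -0.05]}
    - {"gripper": 1, "translation": [0.03, -0.36, 0], "dr": [0, 0, -0.05]}
    - {"gripper": 1, "translation": [0.02, -0.2, 0], "dr": [0, 0, -0.05]}
    - {"gripper": 1, "translation": [0, -0.12, 0], "dr": [0, 0, -0.037]}
    - {"gripper": 1, "translation": [0, 0, 0], "dr": [0, 0, 0]}
    - {"gripper": 1, "translation": [0, 0, 0], "dr": [0, 0, 0]}

```text
clock: 12.8
eef_pos: [452.2, -252.3, 230.5]
tcp_rot: [-3.141, -0.0, 0.089]
contact_force: [-1.0, 0.5, -1.2]
opening: 0.219
```

Run:
```python
from h import *
im,c=snap("wrist","w3",scale=1.25); s=r.sense(); print(s["eef_pos"],s["tcp_rot"],s["opening"]); np.save("w3c.npy",c["world_from_camera"])
```

```text
[ 452.17765228 -251.5858798   230.40339929] [-3.14121475e+00  4.06193015e-05  9.07071641e-02] 0.2222112371277364
```

View pics/w3.png

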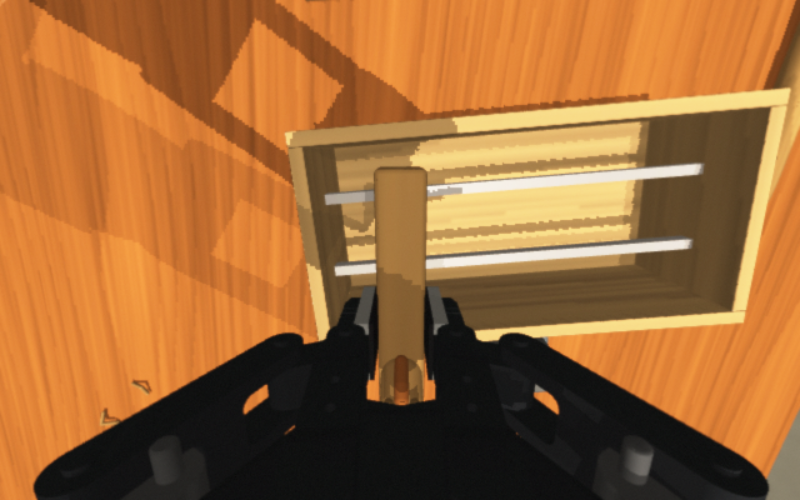

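Run:
```python
from h import *
s=1.25
W=ray("wrist",np.array([[286,134],[790,89],[744,321]])/s,118); print(W.round(1).tolist(),((W[0]+W[2])/2).round(1))
for a,b in((0,1),(1,2)): d=W[b]-W[a]; print(np.linalg.norm(d),np.degrees(np.arctan2(d[1],d[0])))
R=ray("wrist",np.array([[326,200],[702,168.5],[337,270.5],[690,243]])/s,75); print(R.round(1).tolist(),[np.degrees(np.arctan2(*(R[i+1]-R[i])[1::-1])).round(2) for i in (0,2)], R.mean(0))
N=ray("wrist",np.array([[374,168],[427,168]])/s,220);print("tail",N)
```

```text
[[372.7, -180.6, 118.0], [679.5, -126.6, 118.0], [707.2, -281.2, 118.0]] [ 540.  -230.9  118. ]
311.50178775295194 9.982745759163324
157.0570721541749 -79.8645156458065
[[390.6, -227.0, 75.0], [678.2, -176.5, 75.0], [401.8, -285.3, 75.0], [687.7, -235.3, 75.0]] [np.float64(9.96), np.float64(9.92)] [ 539.58468029 -231.00570726   75.        ]
tail [[ 436.94024923 -190.90188257  220.        ]
 [ 456.01399266 -189.16239136  220.        ]]
```

>>> jog_arm:
  deltas:
    - {"gripper": 1, "translation": [-0.01, -0.01, 0], "dr": [0, 0, 0.052]}
    - {"gripper": 1, "translation": [0, 0, -0.2], "dr": [0, 0, 0]}
    - {"gripper": 1, "translation": [0, 0, -0.3], "dr": [0, 0, 0]}
    - {"gripper": 1, "translation": [0, 0, -0.3], "dr": [0, 0, 0]}
    - {"gripper": 1, "translation": [0, 0, -0.2], "dr": [0, 0, 0]}
    - {"gripper": 1, "translation": [0, 0, -0.1], "dr": [0, 0, 0]}
    - {"gripper": 1, "translation": [0, 0, -0.07], "dr": [0, 0, 0]}
    - {"gripper": 1, "translation": [0, 0, -0.05], "dr": [0, 0, 0]}
    - {"gripper": 1, "translation": [0, 0, -0.02], "dr": [0, 0, 0]}
    - {"gripper": 1, "translation": [0, 0, 0], "dr": [0, 0, 0]}
    - {"gripper": 1, "translation": [0, 0, 0], "dr": [0, 0, 0]}

```text
clock: 13.77
eef_pos: [452.1, -253.3, 107.1]
tcp_rot: [3.141, -0.001, 0.172]
contact_force: [0.8, 0.8, -0.1]
opening: 0.225
```

>>> jog_arm:
  deltas:
    - {"gripper": 1, "translation": [-0.01, 0.01, -0.015], "dr": [0, 0, 0]}
    - {"gripper": 1, "translation": [0, 0, -0.01], "dr": [0, 0, 0]}
    - {"gripper": 1, "translation": [0, 0, 0], "dr": [0, 0, 0]}
    - {"gripper": 1, "translation": [0, 0, 0], "dr": [0, 0, 0]}

```text
clock: 14.1
eef_pos: [451.8, -252.9, 106.3]
tcp_rot: [3.139, -0.003, 0.171]
contact_force: [-4.4, 1.2, 21.6]
opening: 0.221
```

>>> jog_arm:
  deltas:
    - {"gripper": 0.06, "translation": [0, 0, 0], "dr": [0, 0, 0]}
    - {"gripper": 0.06, "translation": [0, 0, 0], "dr": [0, 0, 0]}
    - {"gripper": 0.06, "translation": [0, 0, 0], "dr": [0, 0, 0]}
    - {"gripper": 0.06, "translation": [0, 0, 0.1], "dr": [0, 0, 0]}
    - {"gripper": 0.06, "translation": [0, 0, 0.3], "dr": [0, 0, 0]}
    - {"gripper": 0.06, "translation": [0, 0, 0.4], "dr": [0, 0, 0]}
    - {"gripper": 0.06, "translation": [0, 0, 0.4], "dr": [0, 0, 0]}
    - {"gripper": 0.06, "translation": [0.07, 0.27, 0.2], "dr": [0, 0, 0.06]}
    - {"gripper": 0.06, "translation": [0.08, 0.36, 0], "dr": [0, 0, 0.06]}
    - {"gripper": 0.06, "translation": [0.08, 0.36, 0], "dr": [0, 0, 0.06]}
    - {"gripper": 0.06, "translation": [0.08, 0.36, 0], "dr": [0, 0, 0.06]}
    - {"gripper": 0.06, "translation": [0.08, 0.36, 0], "dr": [0, 0, 0.06]}

```text
clock: 15.1
eef_pos: [489.5, -79.5, 244.8]
tcp_rot: [3.141, -0.001, 0.647]
contact_force: [1.3, 0.6, -0.7]
opening: 0.469
```

Run:
```python
from top import *
im,c=snap("top","t3"); [print("top",*x) for x in necks(im,c)[0]]
print(r.sense()["eef_pos"],r.sense()["tcp_rot"])
cv2.imwrite("pics/t3c.png",cv2.resize(im[130:310,180:500],None,fx=2.5,fy=2.5))
```

```text
top [400.4 338.2] 18.8 [ 28. 112.] (206, 280)
top [565.2 208.8] -7.0 [113.  24.] (258, 215)
top [567.7 348.2] -4.8 [111.  29.] (205, 214)
[490.62004096 -74.37161677 244.6671142 ] [-3.14006593e+00 -3.00014471e-03  6.54800172e-01]
```

View pics/t3c.png

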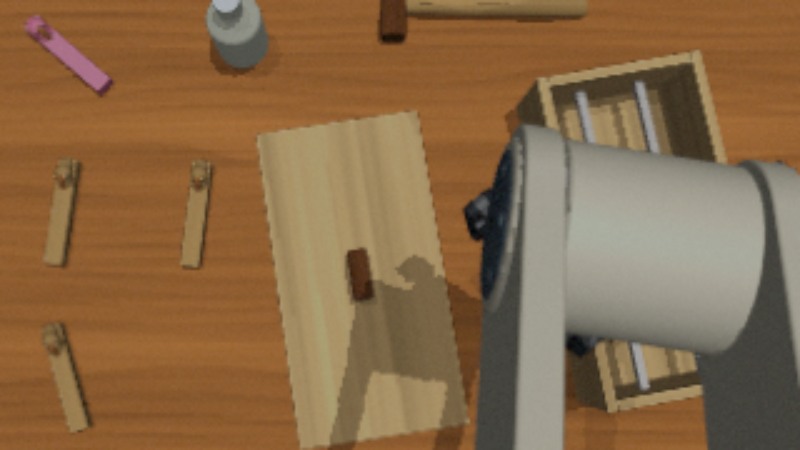

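>>> jog_arm:
  deltas:
    - {"gripper": -0.18, "translation": [0.088, 0.317, 0], "dr": [0, 0, 0.058]}
    - {"gripper": -0.18, "translation": [0.088, 0.317, 0], "dr": [0, 0, 0.058]}
    - {"gripper": -0.18, "translation": [0.088, 0.317, 0], "dr": [0, 0, 0.058]}
    - {"gripper": -0.18, "translation": [0.088, 0.317, 0], "dr": [0, 0, 0.058]}
    - {"gripper": -0.18, "translation": [0.088, 0.317, 0], "dr": [0, 0, 0.058]}
    - {"gripper": -0.18, "translation": [0.088, 0.317, -0.2], "dr": [0, 0, 0.058]}
    - {"gripper": -0.18, "translation": [0.088, 0.317, -0.2], "dr": [0, 0, 0.058]}
    - {"gripper": -0.18, "translation": [0.088, 0.317, -0.2], "dr": [0, 0, 0.058]}
    - {"gripper": -0.18, "translation": [0.088, 0.317, -0.2], "dr": [0, 0, 0.058]}
    - {"gripper": -0.18, "translation": [0, 0, -0.2], "dr": [0, 0, 0]}
    - {"gripper": -0.18, "translation": [0, 0, -0.2], "dr": [0, 0, 0]}
    - {"gripper": -0.18, "translation": [0, 0, 0], "dr": [0, 0, 0]}

```text
clock: 16.15
eef_pos: [566.3, 204.1, 120.4]
tcp_rot: [-3.136, 0.003, 1.464]
contact_force: [-1.0, -0.9, -0.0]
opening: 0.591
```

Run:
```python
from top import *
im,c=snap("wrist","w4"); s=r.sense(); print(s["eef_pos"],s["tcp_rot"]); cv2.imwrite("pics/w4.png",cv2.resize(im,(800,500)))
```

```text
[567.23156895 204.0075569  122.31236529] [-3.13769322e+00  1.91138875e-03  1.46294169e+00]
```

View pics/w4.png

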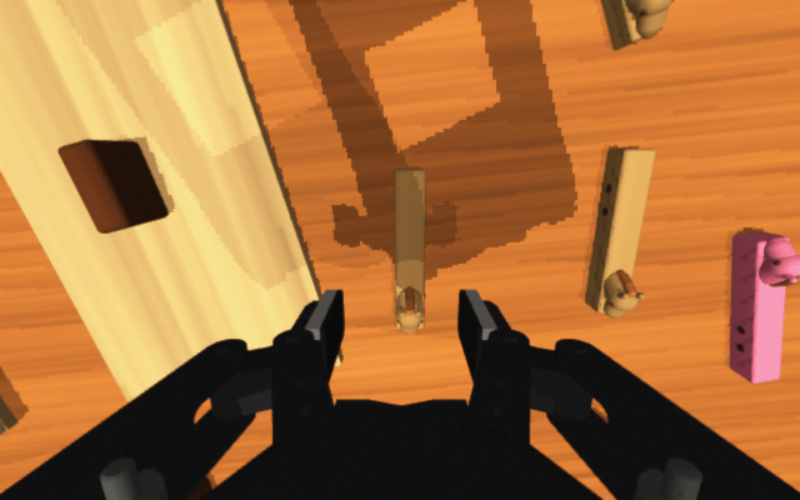

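```bash
cat > nk.py <<'E'
from h import *
# image pts (800 wide): tail left,right corners of shaft top, and left/right edge points further along (top z=20)
def nk(tl,tr,el,er,name="wrist"):
    W=ray(name,np.array([tl,tr,el,er])/1.25,20)[:,:2]; t=(W[0]+W[1])/2; e=(W[2]+W[3])/2; d=(e-t)/np.linalg.norm(e-t)
    o=t+60*d; y=np.degrees(np.arctan2(d[1],d[0])); s=r.sense()
    print("width",np.linalg.norm(W[1]-W[0]).round(1),"orig",o.round(1),"yaw",y.round(1),"turn units",((y+90-np.degrees(s["tcp_rot"][2]))/90).round(3),"move",(o-s["eef_pos"][:2]).round(1))
E
python3 -c "
from nk import *
nk([396,170],[424,170],[396,285],[424.5,285])
nk([624,148],[655,151],[604,297],[637,290])"
```

```text
width 17.4 orig [571.9 210.4] yaw -5.6 turn units 0.006 move [4.6 6.4]
width 19.3 orig [575.  353.3] yaw -3.6 turn units 0.028 move [  7.7 149.3]
```

>>> jog_arm:
  deltas:
    - {"gripper": -0.18, "translation": [0.04, 0.065, -0.2], "dr": [0, 0, 0.006]}
    - {"gripper": -0.18, "translation": [0, 0, -0.25], "dr": [0, 0, 0]}
    - {"gripper": -0.18, "translation": [0, 0, -0.25], "dr": [0, 0, 0]}
    - {"gripper": -0.18, "translation": [0, 0, -0.15], "dr": [0, 0, 0]}
    - {"gripper": -0.18, "translation": [0, 0, -0.08], "dr": [0, 0, 0]}
    - {"gripper": -0.18, "translation": [0, 0, 0], "dr": [0, 0, 0]}
    - {"gripper": 1, "translation": [0, 0, 0], "dr": [0, 0, 0]}
    - {"gripper": 1, "translation": [0, 0, 0], "dr": [0, 0, 0]}
    - {"gripper": 1, "translation": [0, 0, 0], "dr": [0, 0, 0]}
    - {"gripper": 1, "translation": [0, 0, 0], "dr": [0, 0, 0]}
    - {"gripper": 1, "translation": [0, 0, 0], "dr": [0, 0, 0]}
    - {"gripper": 1, "translation": [0, 0, 0], "dr": [0, 0, 0]}

```text
clock: 17.2
eef_pos: [574.0, 211.1, 32.7]
tcp_rot: [3.139, -0.001, 1.472]
contact_force: [-0.3, -0.7, 6.6]
opening: 0.224
```

>>> jog_arm:
  deltas:
    - {"gripper": 1, "translation": [0, 0, 0.2], "dr": [0, 0, 0]}
    - {"gripper": 1, "translation": [0, 0, 0.35], "dr": [0, 0, 0]}
    - {"gripper": 1, "translation": [0, 0, 0.4], "dr": [0, 0, 0]}
    - {"gripper": 1, "translation": [0, 0, 0.4], "dr": [0, 0, 0]}
    - {"gripper": 1, "translation": [0, 0, 0.4], "dr": [0, 0, 0]}
    - {"gripper": 1, "translation": [-0.041, -0.302, 0.2], "dr": [0, 0, -0.055]}
    - {"gripper": 1, "translation": [-0.041, -0.302, 0], "dr": [0, 0, -0.055]}
    - {"gripper": 1, "translation": [-0.041, -0.302, 0], "dr": [0, 0, -0.055]}
    - {"gripper": 1, "translation": [-0.041, -0.302, 0], "dr": [0, 0, -0.055]}
    - {"gripper": 1, "translation": [-0.041, -0.302, 0], "dr": [0, 0, -0.055]}
    - {"gripper": 1, "translation": [-0.041, -0.302, 0], "dr": [0, 0, -0.055]}
    - {"gripper": 1, "translation": [-0.041, -0.302, 0], "dr": [0, 0, -0.055]}

```text
clock: 18.2
eef_pos: [543.7, -2.0, 226.8]
tcp_rot: [3.141, -0.001, 0.863]
contact_force: [0.9, -0.8, 0.4]
opening: 0.221
```

>>> jog_arm:
  deltas:
    - {"gripper": 1, "translation": [-0.041, -0.302, 0], "dr": [0, 0, -0.055]}
    - {"gripper": 1, "translation": [-0.041, -0.302, 0], "dr": [0, 0, -0.055]}
    - {"gripper": 1, "translation": [-0.041, -0.302, 0], "dr": [0, 0, -0.055]}
    - {"gripper": 1, "translation": [-0.041, -0.302, 0], "dr": [0, 0, -0.055]}
    - {"gripper": 1, "translation": [-0.041, -0.302, 0], "dr": [0, 0, -0.055]}
    - {"gripper": 1, "translation": [-0.041, -0.302, 0], "dr": [0, 0, -0.055]}
    - {"gripper": 1, "translation": [-0.041, -0.302, 0], "dr": [0, 0, -0.055]}
    - {"gripper": 1, "translation": [-0.041, -0.302, 0], "dr": [0, 0, -0.055]}
    - {"gripper": 1, "translation": [0, 0, 0], "dr": [0, 0, 0]}
    - {"gripper": 1, "translation": [0, 0, 0], "dr": [0, 0, 0]}

```text
clock: 19.03
eef_pos: [510.9, -243.5, 226.4]
tcp_rot: [3.141, -0.001, 0.174]
contact_force: [0.1, -0.2, -1.5]
opening: 0.222
```

Run:
```python
from top import *
im,c=snap("wrist","w5"); s=r.sense(); print(s["eef_pos"],s["tcp_rot"]); cv2.imwrite("pics/w5.png",cv2.resize(im,(800,500)))
t,c=snap("top","t5"); [print("top",*x) for x in necks(t,c)[0]]
```

```text
[ 511.03324084 -242.37720317  226.27417908] [-3.14154639e+00 -5.63583869e-04  1.75781250e-01]
top [399.9 339.2] 10.4 [ 39. 111.] (206, 280)
top [566.9 350.2] -2.0 [117.  35.] (204, 214)
```

View pics/w5.png

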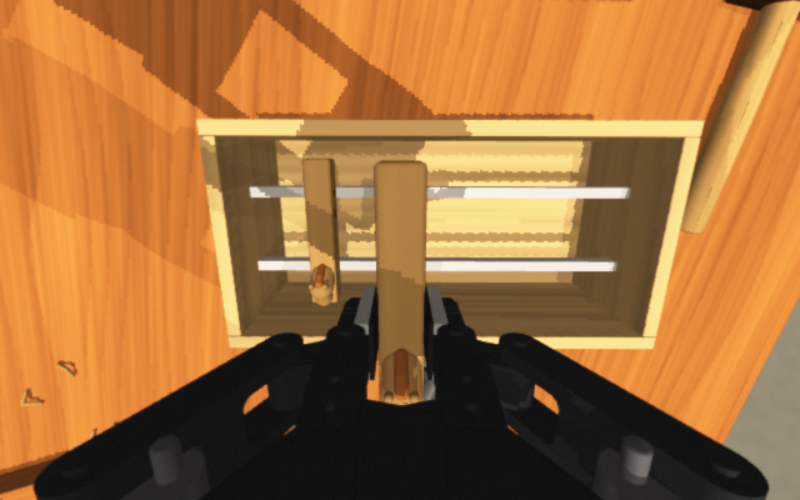

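The first neck lies square across both rails and the held neck lines up with the rails, which run horizontally in the picture. One check of the chest pose and neck 1 from this view.

```bash
cat > cm.py <<'E'
from h import *
def cm(P,necks=[],z=118):
    W=ray("wrist",np.array(P)/1.25,z); c=W.mean(0)[:2]; print("centre",c.round(1))
    for i in range(4): d=W[(i+1)%4]-W[i]; print(np.linalg.norm(d).round(1),np.degrees(np.arctan2(d[1],d[0])).round(2))
    for q in necks:
        N=ray("wrist",np.array(q)/1.25,95)[:,:2]; a=np.radians(9.8); R=np.array([[np.cos(a),np.sin(a)],[-np.sin(a),np.cos(a)]])
        print("neck pts in chest xy",((N-[539.5,-231.5])@R.T).round(1).tolist())
E
python3 -c "
from cm import *
cm([[198,121],[703,122],[655,348],[229,347]],[[[303,159],[335,159]]])"
```

```text
centre [ 540.1 -230. ]
310.6 10.02
157.1 -79.35
313.7 -169.99
157.0 99.52
neck pts in chest xy [[-98.1, 56.4], [-75.8, 56.6]]
```

>>> jog_arm:
  deltas:
    - {"gripper": 1, "translation": [0, 0, -0.2], "dr": [0, 0, 0]}
    - {"gripper": 1, "translation": [0, 0, -0.3], "dr": [0, 0, 0]}
    - {"gripper": 1, "translation": [0, 0, -0.3], "dr": [0, 0, 0]}
    - {"gripper": 1, "translation": [0, 0, -0.2], "dr": [0, 0, 0]}
    - {"gripper": 1, "translation": [0, 0, -0.1], "dr": [0, 0, 0]}
    - {"gripper": 1, "translation": [0, 0, -0.05], "dr": [0, 0, 0]}
    - {"gripper": 1, "translation": [0, 0, -0.02], "dr": [0, 0, 0]}
    - {"gripper": 1, "translation": [0, 0, -0.015], "dr": [0, 0, 0]}
    - {"gripper": 1, "translation": [0, 0, -0.01], "dr": [0, 0, 0]}
    - {"gripper": 1, "translation": [0, 0, 0], "dr": [0, 0, 0]}
    - {"gripper": 1, "translation": [0, 0, 0], "dr": [0, 0, 0]}

```text
clock: 20.05
eef_pos: [512.1, -242.5, 107.6]
tcp_rot: [3.141, -0.002, 0.176]
contact_force: [-0.4, 2.0, 6.0]
opening: 0.22
```

>>> jog_arm:
  deltas:
    - {"gripper": 0.06, "translation": [0, 0, 0], "dr": [0, 0, 0]}
    - {"gripper": 0.06, "translation": [0, 0, 0], "dr": [0, 0, 0]}
    - {"gripper": 0.06, "translation": [0, 0, 0], "dr": [0, 0, 0]}
    - {"gripper": 0.06, "translation": [0, 0, 0.1], "dr": [0, 0, 0]}
    - {"gripper": 0.06, "translation": [0, 0, 0.3], "dr": [0, 0, 0]}
    - {"gripper": 0.06, "translation": [0, 0, 0.4], "dr": [0, 0, 0]}
    - {"gripper": 0.06, "translation": [0, 0, 0.4], "dr": [0, 0, 0]}
    - {"gripper": 0.06, "translation": [0.036, 0.35, 0], "dr": [0, 0, 0.05]}
    - {"gripper": 0.06, "translation": [0.036, 0.35, 0], "dr": [0, 0, 0.05]}
    - {"gripper": 0.06, "translation": [0.036, 0.35, 0], "dr": [0, 0, 0.05]}
    - {"gripper": 0.06, "translation": [0.036, 0.35, 0], "dr": [0, 0, 0.05]}
    - {"gripper": 0.06, "translation": [0.036, 0.35, 0], "dr": [0, 0, 0.05]}

```text
clock: 21.05
eef_pos: [529.1, -65.8, 227.2]
tcp_rot: [3.141, -0.001, 0.572]
contact_force: [-0.0, -0.5, -0.1]
opening: 0.476
```

>>> jog_arm:
  deltas:
    - {"gripper": -0.18, "translation": [0.036, 0.35, 0], "dr": [0, 0, 0.05]}
    - {"gripper": -0.18, "translation": [0.036, 0.35, 0], "dr": [0, 0, 0.05]}
    - {"gripper": -0.18, "translation": [0.036, 0.35, 0], "dr": [0, 0, 0.05]}
    - {"gripper": -0.18, "translation": [0.036, 0.35, 0], "dr": [0, 0, 0.05]}
    - {"gripper": -0.18, "translation": [0.036, 0.35, 0], "dr": [0, 0, 0.05]}
    - {"gripper": -0.18, "translation": [0.036, 0.35, 0], "dr": [0, 0, 0.05]}
    - {"gripper": -0.18, "translation": [0.036, 0.35, 0], "dr": [0, 0, 0.05]}
    - {"gripper": -0.18, "translation": [0.036, 0.35, 0], "dr": [0, 0, 0.05]}
    - {"gripper": -0.18, "translation": [0.036, 0.35, 0], "dr": [0, 0, 0.05]}
    - {"gripper": -0.18, "translation": [0.036, 0.35, 0], "dr": [0, 0, 0.05]}
    - {"gripper": -0.18, "translation": [0.036, 0.35, -0.2], "dr": [0, 0, 0.05]}
    - {"gripper": -0.18, "translation": [0.02, 0.22, -0.3], "dr": [0, 0, 0.036]}

```text
clock: 22.05
eef_pos: [572.9, 344.2, 179.7]
tcp_rot: [3.136, -0.005, 1.495]
contact_force: [0.6, -0.3, -0.4]
opening: 0.593
```

>>> jog_arm:
  deltas:
    - {"gripper": -0.18, "translation": [0, 0, -0.3], "dr": [0, 0, 0]}
    - {"gripper": -0.18, "translation": [0, 0, -0.1], "dr": [0, 0, 0]}
    - {"gripper": -0.18, "translation": [0, 0, 0], "dr": [0, 0, 0]}
    - {"gripper": -0.18, "translation": [0, 0, 0], "dr": [0, 0, 0]}

```text
clock: 22.38
eef_pos: [570.9, 339.1, 136.9]
tcp_rot: [-3.141, 0.001, 1.488]
contact_force: [-0.4, -0.1, 1.4]
opening: 0.592
```

Run:
```python
from top import *
im,c=snap("wrist","w6"); s=r.sense(); print(s["eef_pos"],s["tcp_rot"],s["clock"]); cv2.imwrite("pics/w6.png",cv2.resize(im,(800,500)))
o,m=necks(im,c,"wrist",box=(250,60,390,280)); [print(*x) for x in o]
```

```text
[571.65481083 339.34907515 137.96879887] [ 3.14037570e+00 -7.10324229e-04  1.48806582e+00] 22.4333
[568.8 351.1] -6.3 [111.  18.] (333, 193)
```

View pics/w6.png

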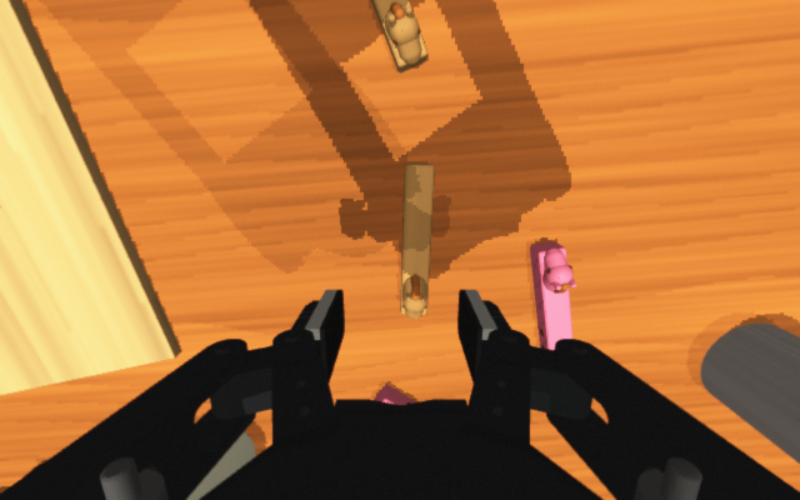

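>>> jog_arm:
  deltas:
    - {"gripper": -0.18, "translation": [0.02, 0.113, -0.2], "dr": [0, 0, -0.016]}
    - {"gripper": -0.18, "translation": [0, 0, -0.3], "dr": [0, 0, 0]}
    - {"gripper": -0.18, "translation": [0, 0, -0.3], "dr": [0, 0, 0]}
    - {"gripper": -0.18, "translation": [0, 0, -0.2], "dr": [0, 0, 0]}
    - {"gripper": -0.18, "translation": [0, 0, -0.08], "dr": [0, 0, 0]}
    - {"gripper": -0.18, "translation": [0, 0, 0], "dr": [0, 0, 0]}
    - {"gripper": 1, "translation": [0, 0, 0], "dr": [0, 0, 0]}
    - {"gripper": 1, "translation": [0, 0, 0], "dr": [0, 0, 0]}
    - {"gripper": 1, "translation": [0, 0, 0], "dr": [0, 0, 0]}
    - {"gripper": 1, "translation": [0, 0, 0], "dr": [0, 0, 0]}
    - {"gripper": 1, "translation": [0, 0, 0], "dr": [0, 0, 0]}
    - {"gripper": 1, "translation": [0, 0, 0], "dr": [0, 0, 0]}

```text
clock: 23.43
eef_pos: [574.4, 351.8, 30.8]
tcp_rot: [3.138, -0.002, 1.464]
contact_force: [-0.3, -1.2, 7.8]
opening: 0.225
```

>>> jog_arm:
  deltas:
    - {"gripper": 1, "translation": [0, 0, 0.2], "dr": [0, 0, 0]}
    - {"gripper": 1, "translation": [0, 0, 0.35], "dr": [0, 0, 0]}
    - {"gripper": 1, "translation": [0, 0, 0.4], "dr": [0, 0, 0]}
    - {"gripper": 1, "translation": [0, 0, 0.4], "dr": [0, 0, 0]}
    - {"gripper": 1, "translation": [0, 0, 0.4], "dr": [0, 0, 0]}
    - {"gripper": 1, "translation": [0, -0.32, 0.2], "dr": [0, 0, -0.046]}
    - {"gripper": 1, "translation": [0, -0.32, 0], "dr": [0, 0, -0.046]}
    - {"gripper": 1, "translation": [0, -0.32, 0], "dr": [0, 0, -0.046]}
    - {"gripper": 1, "translation": [0, -0.32, 0], "dr": [0, 0, -0.046]}
    - {"gripper": 1, "translation": [0, -0.32, 0], "dr": [0, 0, -0.046]}
    - {"gripper": 1, "translation": [0, -0.32, 0], "dr": [0, 0, -0.046]}
    - {"gripper": 1, "translation": [0, -0.32, 0], "dr": [0, 0, -0.046]}

```text
clock: 24.43
eef_pos: [572.7, 125.7, 224.5]
tcp_rot: [3.14, -0.001, 0.955]
contact_force: [0.8, -0.3, -0.4]
opening: 0.219
```

>>> jog_arm:
  deltas:
    - {"gripper": 1, "translation": [0, -0.32, 0], "dr": [0, 0, -0.046]}
    - {"gripper": 1, "translation": [0, -0.32, 0], "dr": [0, 0, -0.046]}
    - {"gripper": 1, "translation": [0, -0.32, 0], "dr": [0, 0, -0.046]}
    - {"gripper": 1, "translation": [0, -0.32, 0], "dr": [0, 0, -0.046]}
    - {"gripper": 1, "translation": [0, -0.32, 0], "dr": [0, 0, -0.046]}
    - {"gripper": 1, "translation": [0, -0.32, 0], "dr": [0, 0, -0.046]}
    - {"gripper": 1, "translation": [0, -0.32, 0], "dr": [0, 0, -0.046]}
    - {"gripper": 1, "translation": [0, -0.32, 0], "dr": [0, 0, -0.046]}
    - {"gripper": 1, "translation": [-0.02, -0.32, 0], "dr": [0, 0, -0.046]}
    - {"gripper": 1, "translation": [-0.02, -0.32, 0], "dr": [0, 0, -0.046]}
    - {"gripper": 1, "translation": [0, 0, 0], "dr": [0, 0, 0]}
    - {"gripper": 1, "translation": [0, 0, 0], "dr": [0, 0, 0]}

```text
clock: 25.43
eef_pos: [568.7, -194.5, 224.2]
tcp_rot: [3.141, -0.001, 0.233]
contact_force: [0.1, 0.2, -0.5]
opening: 0.22
```

Run:
```python
from top import *
s=r.sense(); print(s["eef_pos"],s["tcp_rot"],s["opening"])
t,c=snap("top","t7"); [print("top",*x) for x in necks(t,c)[0]]
```

```text
[ 568.6935317  -194.46218763  224.15387441] [ 3.14095709e+00 -1.09038458e-03  2.33358873e-01] 0.22013529536701146
top [401.  335.8] 18.8 [ 34. 112.] (207, 280)
```

>>> jog_arm:
  deltas:
    - {"gripper": 1, "translation": [0.02, -0.36, 0], "dr": [0, 0, -0.038]}
    - {"gripper": 1, "translation": [0, 0, 0], "dr": [0, 0, 0]}
    - {"gripper": 1, "translation": [0, 0, -0.2], "dr": [0, 0, 0]}
    - {"gripper": 1, "translation": [0, 0, -0.3], "dr": [0, 0, 0]}
    - {"gripper": 1, "translation": [0, 0, -0.3], "dr": [0, 0, 0]}
    - {"gripper": 1, "translation": [0, 0, -0.2], "dr": [0, 0, 0]}
    - {"gripper": 1, "translation": [0, 0, -0.1], "dr": [0, 0, 0]}
    - {"gripper": 1, "translation": [0, 0, -0.05], "dr": [0, 0, 0]}
    - {"gripper": 1, "translation": [0, 0, 0], "dr": [0, 0, 0]}
    - {"gripper": 1, "translation": [0, 0, 0], "dr": [0, 0, 0]}

```text
clock: 26.32
eef_pos: [571.7, -228.8, 109.4]
tcp_rot: [3.141, -0.001, 0.177]
contact_force: [1.2, -0.3, -0.1]
opening: 0.221
```

>>> jog_arm:
  deltas:
    - {"gripper": 1, "translation": [-0.01, -0.015, -0.015], "dr": [0, 0, -0.003]}
    - {"gripper": 1, "translation": [0, 0, -0.01], "dr": [0, 0, 0]}
    - {"gripper": 1, "translation": [0, 0, -0.01], "dr": [0, 0, 0]}
    - {"gripper": 1, "translation": [0, 0, 0], "dr": [0, 0, 0]}
    - {"gripper": 1, "translation": [0, 0, 0], "dr": [0, 0, 0]}

```text
clock: 26.73
eef_pos: [570.3, -230.8, 105.7]
tcp_rot: [3.141, -0.001, 0.171]
contact_force: [-1.9, -0.3, 5.8]
opening: 0.222
```

>>> jog_arm:
  deltas:
    - {"gripper": 0.06, "translation": [0, 0, 0], "dr": [0, 0, 0]}
    - {"gripper": 0.06, "translation": [0, 0, 0], "dr": [0, 0, 0]}
    - {"gripper": 0.06, "translation": [0, 0, 0], "dr": [0, 0, 0]}
    - {"gripper": 0.06, "translation": [0, 0, 0.1], "dr": [0, 0, 0]}
    - {"gripper": 0.06, "translation": [0, 0, 0.3], "dr": [0, 0, 0]}
    - {"gripper": 0.06, "translation": [0, 0, 0.4], "dr": [0, 0, 0]}
    - {"gripper": 0.06, "translation": [0, 0, 0.4], "dr": [0, 0, 0]}
    - {"gripper": 0.06, "translation": [-0.099, 0.334, 0], "dr": [0, 0, 0.065]}
    - {"gripper": 0.06, "translation": [-0.099, 0.334, 0], "dr": [0, 0, 0.065]}
    - {"gripper": 0.06, "translation": [-0.099, 0.334, 0], "dr": [0, 0, 0.065]}
    - {"gripper": 0.06, "translation": [-0.099, 0.334, 0], "dr": [0, 0, 0.065]}
    - {"gripper": 0.06, "translation": [-0.099, 0.334, 0], "dr": [0, 0, 0.065]}

```text
clock: 27.73
eef_pos: [519.6, -62.2, 225.6]
tcp_rot: [3.141, -0.001, 0.686]
contact_force: [0.7, 0.5, -0.0]
opening: 0.466
```

>>> jog_arm:
  deltas:
    - {"gripper": -0.18, "translation": [-0.099, 0.334, 0], "dr": [0, 0, 0.065]}
    - {"gripper": -0.18, "translation": [-0.099, 0.334, 0], "dr": [0, 0, 0.065]}
    - {"gripper": -0.18, "translation": [-0.099, 0.334, 0], "dr": [0, 0, 0.065]}
    - {"gripper": -0.18, "translation": [-0.099, 0.334, 0], "dr": [0, 0, 0.065]}
    - {"gripper": -0.18, "translation": [-0.099, 0.334, 0], "dr": [0, 0, 0.065]}
    - {"gripper": -0.18, "translation": [-0.099, 0.334, 0], "dr": [0, 0, 0.065]}
    - {"gripper": -0.18, "translation": [-0.099, 0.334, 0], "dr": [0, 0, 0.065]}
    - {"gripper": -0.18, "translation": [-0.099, 0.334, 0], "dr": [0, 0, 0.065]}
    - {"gripper": -0.18, "translation": [-0.099, 0.334, 0], "dr": [0, 0, 0.065]}
    - {"gripper": -0.18, "translation": [-0.099, 0.334, 0], "dr": [0, 0, 0.065]}
    - {"gripper": -0.18, "translation": [-0.099, 0.334, -0.2], "dr": [0, 0, 0.065]}
    - {"gripper": -0.18, "translation": [-0.099, 0.334, -0.3], "dr": [0, 0, 0.06]}

```text
clock: 28.73
eef_pos: [403.2, 337.4, 180.0]
tcp_rot: [3.136, -0.002, 1.905]
contact_force: [0.2, 0.9, 0.7]
opening: 0.592
```

>>> jog_arm:
  deltas:
    - {"gripper": -0.18, "translation": [0, 0, -0.3], "dr": [0, 0, 0]}
    - {"gripper": -0.18, "translation": [0, 0, -0.1], "dr": [0, 0, 0]}
    - {"gripper": -0.18, "translation": [0, 0, 0], "dr": [0, 0, 0]}
    - {"gripper": -0.18, "translation": [0, 0, 0], "dr": [0, 0, 0]}

```text
clock: 29.07
eef_pos: [402.6, 333.6, 138.1]
tcp_rot: [-3.141, 0.0, 1.898]
contact_force: [-0.4, 0.4, 0.1]
opening: 0.589
```

Run:
```python
from top import *
im,c=snap("wrist","w8"); s=r.sense(); print(s["eef_pos"],s["tcp_rot"],s["clock"]); cv2.imwrite("pics/w8.png",cv2.resize(im,(800,500)))
o,m=necks(im,c,"wrist",box=(250,60,390,280)); [print(*x) for x in o]
```

```text
[403.27734863 333.89281638 138.86933083] [ 3.14065061e+00 -2.47336922e-04  1.89768683e+00] 29.1167
[399.5 340.1] 16.7 [111.  18.] (328, 194)
```

View pics/w8.png

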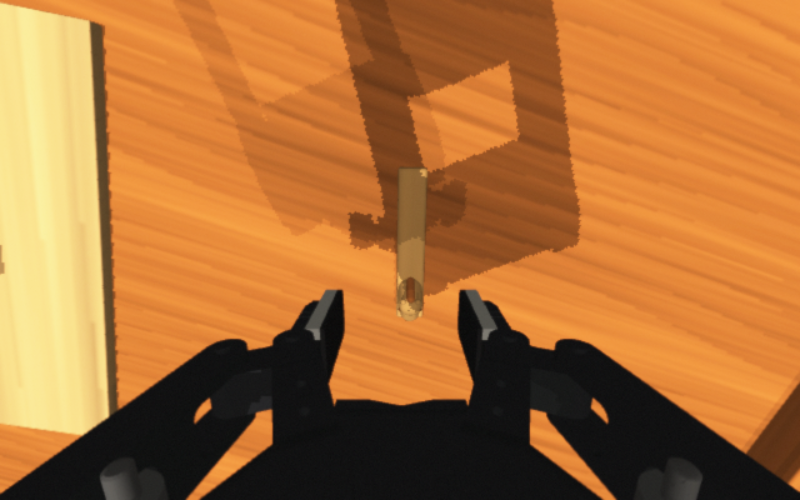

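>>> jog_arm:
  deltas:
    - {"gripper": -0.18, "translation": [0.012, 0.076, -0.2], "dr": [0, 0, -0.015]}
    - {"gripper": -0.18, "translation": [0, 0, -0.3], "dr": [0, 0, 0]}
    - {"gripper": -0.18, "translation": [0, 0, -0.3], "dr": [0, 0, 0]}
    - {"gripper": -0.18, "translation": [0, 0, -0.2], "dr": [0, 0, 0]}
    - {"gripper": -0.18, "translation": [0, 0, -0.08], "dr": [0, 0, 0]}
    - {"gripper": -0.18, "translation": [0, 0, 0], "dr": [0, 0, 0]}
    - {"gripper": 1, "translation": [0, 0, 0], "dr": [0, 0, 0]}
    - {"gripper": 1, "translation": [0, 0, 0], "dr": [0, 0, 0]}
    - {"gripper": 1, "translation": [0, 0, 0], "dr": [0, 0, 0]}
    - {"gripper": 1, "translation": [0, 0, 0], "dr": [0, 0, 0]}
    - {"gripper": 1, "translation": [0, 0, 0], "dr": [0, 0, 0]}
    - {"gripper": 1, "translation": [0, 0, 0], "dr": [0, 0, 0]}

```text
clock: 30.12
eef_pos: [404.9, 342.6, 31.5]
tcp_rot: [3.138, -0.001, 1.876]
contact_force: [0.1, -2.2, 5.8]
opening: 0.222
```

>>> jog_arm:
  deltas:
    - {"gripper": 1, "translation": [0, 0, 0.2], "dr": [0, 0, 0]}
    - {"gripper": 1, "translation": [0, 0, 0.35], "dr": [0, 0, 0]}
    - {"gripper": 1, "translation": [0, 0, 0.4], "dr": [0, 0, 0]}
    - {"gripper": 1, "translation": [0, 0, 0.4], "dr": [0, 0, 0]}
    - {"gripper": 1, "translation": [0, 0, 0.4], "dr": [0, 0, 0]}
    - {"gripper": 1, "translation": [0.125, -0.313, 0.2], "dr": [0, 0, -0.06]}
    - {"gripper": 1, "translation": [0.125, -0.313, 0], "dr": [0, 0, -0.06]}
    - {"gripper": 1, "translation": [0.125, -0.313, 0], "dr": [0, 0, -0.06]}
    - {"gripper": 1, "translation": [0.125, -0.313, 0], "dr": [0, 0, -0.06]}
    - {"gripper": 1, "translation": [0.125, -0.313, 0], "dr": [0, 0, -0.06]}
    - {"gripper": 1, "translation": [0.125, -0.313, 0], "dr": [0, 0, -0.06]}
    - {"gripper": 1, "translation": [0.125, -0.313, 0], "dr": [0, 0, -0.06]}

```text
clock: 31.12
eef_pos: [491.7, 121.2, 226.1]
tcp_rot: [3.14, -0.001, 1.211]
contact_force: [0.4, 1.5, -0.3]
opening: 0.22
```

>>> jog_arm:
  deltas:
    - {"gripper": 1, "translation": [0.125, -0.313, 0], "dr": [0, 0, -0.06]}
    - {"gripper": 1, "translation": [0.125, -0.313, 0], "dr": [0, 0, -0.06]}
    - {"gripper": 1, "translation": [0.125, -0.313, 0], "dr": [0, 0, -0.06]}
    - {"gripper": 1, "translation": [0.125, -0.313, 0], "dr": [0, 0, -0.06]}
    - {"gripper": 1, "translation": [0.125, -0.313, 0], "dr": [0, 0, -0.06]}
    - {"gripper": 1, "translation": [0.125, -0.313, 0], "dr": [0, 0, -0.06]}
    - {"gripper": 1, "translation": [0.125, -0.313, 0], "dr": [0, 0, -0.06]}
    - {"gripper": 1, "translation": [0.125, -0.313, 0], "dr": [0, 0, -0.06]}
    - {"gripper": 1, "translation": [0.125, -0.313, 0], "dr": [0, 0, -0.06]}
    - {"gripper": 1, "translation": [0.125, -0.313, 0], "dr": [0, 0, -0.06]}
    - {"gripper": 1, "translation": [0.12, -0.313, 0], "dr": [0, 0, -0.06]}
    - {"gripper": 1, "translation": [0, 0, 0], "dr": [0, 0, 0]}

```text
clock: 32.12
eef_pos: [629.9, -227.0, 226.1]
tcp_rot: [3.138, -0.003, 0.171]
contact_force: [-0.9, 0.9, -0.1]
opening: 0.221
```

>>> jog_arm:
  deltas:
    - {"gripper": 1, "translation": [0, 0, 0], "dr": [0, 0, 0]}
    - {"gripper": 1, "translation": [0, 0, 0], "dr": [0, 0, 0]}

```text
clock: 32.28
eef_pos: [627.7, -221.3, 225.2]
tcp_rot: [-3.141, -0.0, 0.18]
contact_force: [0.2, 0.4, 0.3]
opening: 0.219
```

Run:
```python
from top import *
im,c=snap("wrist","w9"); s=r.sense(); print(s["eef_pos"],s["tcp_rot"],s["opening"]); cv2.imwrite("pics/w9.png",cv2.resize(im,(800,500)))
```

```text
[ 627.70204106 -220.71994625  225.19142849] [-3.14133290e+00 -1.57706247e-04  1.80468375e-01] 0.2219385739941663
```

View pics/w9.png

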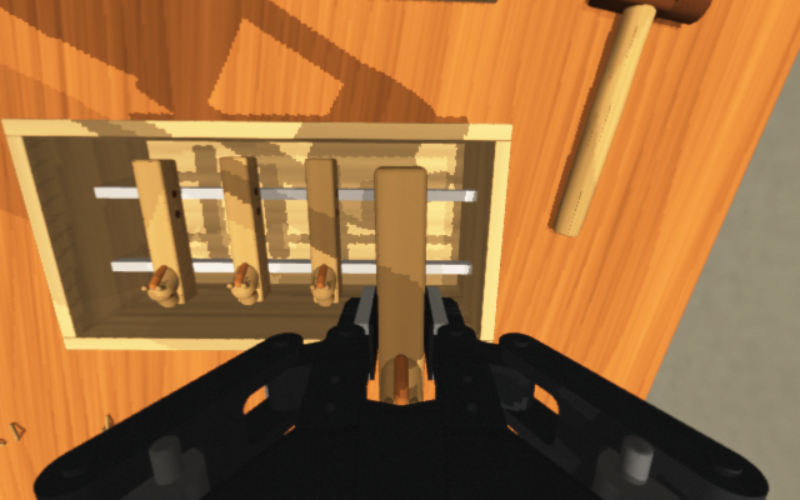

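>>> jog_arm:
  deltas:
    - {"gripper": 1, "translation": [0.015, 0, -0.2], "dr": [0, 0, -0.005]}
    - {"gripper": 1, "translation": [0, 0, -0.3], "dr": [0, 0, 0]}
    - {"gripper": 1, "translation": [0, 0, -0.3], "dr": [0, 0, 0]}
    - {"gripper": 1, "translation": [0, 0, -0.2], "dr": [0, 0, 0]}
    - {"gripper": 1, "translation": [0, 0, -0.1], "dr": [0, 0, 0]}
    - {"gripper": 1, "translation": [0, 0, -0.05], "dr": [0, 0, 0]}
    - {"gripper": 1, "translation": [0, 0, -0.015], "dr": [0, 0, 0]}
    - {"gripper": 1, "translation": [0, 0, -0.015], "dr": [0, 0, 0]}
    - {"gripper": 1, "translation": [0, 0, 0], "dr": [0, 0, 0]}
    - {"gripper": 1, "translation": [0, 0, 0], "dr": [0, 0, 0]}

```text
clock: 33.17
eef_pos: [630.3, -221.7, 107.9]
tcp_rot: [3.141, -0.002, 0.171]
contact_force: [-0.1, -0.0, -0.2]
opening: 0.222
```

>>> jog_arm:
  deltas:
    - {"gripper": 1, "translation": [0, 0, -0.015], "dr": [0, 0, 0]}
    - {"gripper": 1, "translation": [0, 0, -0.01], "dr": [0, 0, 0]}
    - {"gripper": 1, "translation": [0, 0, 0], "dr": [0, 0, 0]}
    - {"gripper": 1, "translation": [0, 0, 0], "dr": [0, 0, 0]}

```text
clock: 33.5
eef_pos: [630.4, -221.9, 106.5]
tcp_rot: [3.141, -0.002, 0.171]
contact_force: [-4.1, 1.3, 14.1]
opening: 0.222
```

>>> jog_arm:
  deltas:
    - {"gripper": 0.06, "translation": [0, 0, 0], "dr": [0, 0, 0]}
    - {"gripper": 0.06, "translation": [0, 0, 0], "dr": [0, 0, 0]}
    - {"gripper": 0.06, "translation": [0, 0, 0], "dr": [0, 0, 0]}
    - {"gripper": 0.06, "translation": [0, 0, 0.1], "dr": [0, 0, 0]}
    - {"gripper": 0.06, "translation": [0, 0, 0.3], "dr": [0, 0, 0]}
    - {"gripper": 0.06, "translation": [0, 0, 0.4], "dr": [0, 0, 0]}
    - {"gripper": 0.06, "translation": [0, 0, 0.4], "dr": [0, 0, 0]}
    - {"gripper": -0.4, "translation": [-0.092, 0.188, 0.1], "dr": [0, 0, -0.072]}
    - {"gripper": -0.4, "translation": [-0.092, 0.188, 0.1], "dr": [0, 0, -0.072]}
    - {"gripper": -0.4, "translation": [-0.092, 0.188, 0], "dr": [0, 0, -0.072]}
    - {"gripper": -0.4, "translation": [-0.092, 0.188, 0], "dr": [0, 0, -0.072]}
    - {"gripper": -0.4, "translation": [-0.092, 0.188, 0], "dr": [0, 0, -0.072]}

```text
clock: 34.5
eef_pos: [583.2, -126.8, 245.1]
tcp_rot: [-3.141, -0.001, -0.4]
contact_force: [-0.1, 0.5, -1.0]
opening: 0.696
```

>>> jog_arm:
  deltas:
    - {"gripper": -0.4, "translation": [-0.092, 0.188, 0], "dr": [0, 0, -0.072]}
    - {"gripper": -0.4, "translation": [-0.092, 0.188, 0], "dr": [0, 0, -0.072]}
    - {"gripper": -0.4, "translation": [-0.092, 0.188, 0], "dr": [0, 0, -0.072]}
    - {"gripper": -0.4, "translation": [-0.092, 0.188, 0], "dr": [0, 0, -0.072]}
    - {"gripper": -0.4, "translation": [-0.092, 0.188, 0], "dr": [0, 0, -0.072]}
    - {"gripper": -0.4, "translation": [-0.092, 0.188, 0], "dr": [0, 0, -0.072]}
    - {"gripper": -0.4, "translation": [-0.092, 0.188, 0], "dr": [0, 0, -0.072]}
    - {"gripper": -0.4, "translation": [-0.092, 0.188, 0], "dr": [0, 0, -0.072]}
    - {"gripper": -0.4, "translation": [-0.09, 0.188, 0], "dr": [0, 0, -0.075]}
    - {"gripper": -0.4, "translation": [0, 0, 0], "dr": [0, 0, 0]}
    - {"gripper": -0.4, "translation": [0, 0, 0], "dr": [0, 0, 0]}
    - {"gripper": -0.4, "translation": [0, 0, 0], "dr": [0, 0, 0]}

```text
clock: 35.5
eef_pos: [501.5, 41.4, 244.6]
tcp_rot: [-3.141, -0.0, -1.413]
contact_force: [-0.5, -1.1, 0.1]
opening: 0.703
```

Run:
```python
from top import *
im,c=snap("wrist","w10"); s=r.sense(); print(s["eef_pos"],s["tcp_rot"],s["opening"],s["qpos"].round(2)); cv2.imwrite("pics/w10.png",cv2.resize(im,(800,500)))
t,c=snap("top","t10"); [print("left",*x) for x in necks(t,c,box=(180,185,275,310))[0]]
```

```text
[501.53942451  41.10362365 244.45567259] [-3.14092583e+00 -3.67221872e-04 -1.41441118e+00] 0.7012444544731551 [ 0.08  0.18  1.9  -0.    1.06  1.49]
left [486.  177.9] 0.6 [ 21. 313.] (270, 247)
```

View pics/w10.png

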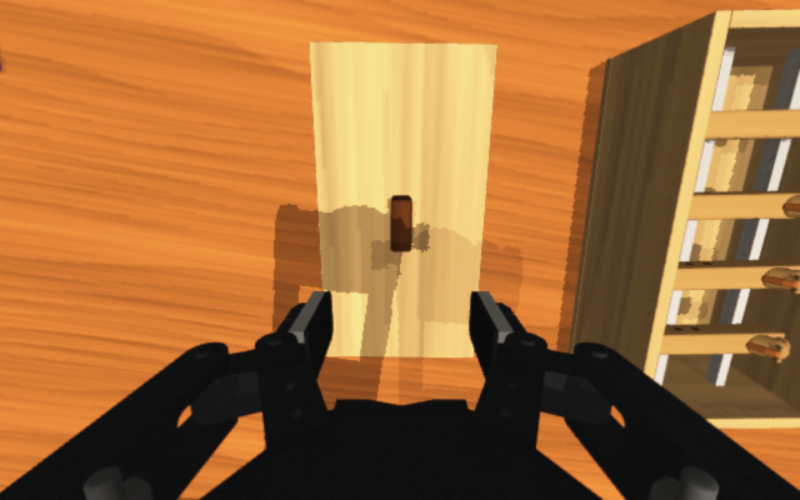

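Run:
```python
from h import *
im=cv2.imread("pics/w10_raw.png")
W=ray("wrist",np.array([[310,42],[497,45],[476,358],[321,280],[343,357]])/1.25,10)[:,:2]
print(W.round(1)); print("diag centre",((W[0]+W[2])/2).round(1))
for a,b in((0,1),(1,2),(3,0),(4,2)): d=W[b]-W[a]; print(np.linalg.norm(d).round(1),np.degrees(np.arctan2(d[1],d[0])).round(2))
K=ray("wrist",np.array([[391.5,196],[411.5,196],[411.5,250],[391.5,250]])/1.25,48)[:,:2];print("knob",K.round(1).tolist(),K.mean(0))
C=ray("wrist",np.array([[717,12],[647,426]])/1.25,118)[:,:2]; d=C[0]-C[1]; print("chest L edge",C.round(1).tolist(),np.linalg.norm(d),np.degrees(np.arctan2(d[1],d[0])))
```

```text
[[648.6 147.8]
 [672.6 -20.4]
 [351.8 -70.6]
 [420.3 116.2]
 [329.3  82. ]]
diag centre [500.2  38.6]
169.9 -81.89
324.6 -171.11
230.5 7.87
154.3 -81.59
knob [[527.1, 53.9], [530.0, 36.0], [479.7, 27.6], [476.8, 46.3]] [503.38326231  40.95076657]
chest L edge [[678.8, -127.6], [376.2, -191.0]] 309.19835650724167 11.826773644778882
```

>>> jog_arm:
  deltas:
    - {"gripper": -0.4, "translation": [0, 0, -0.3], "dr": [0, 0, -0.007]}
    - {"gripper": -0.4, "translation": [0, 0, -0.4], "dr": [0, 0, 0]}
    - {"gripper": -0.4, "translation": [0, 0, -0.4], "dr": [0, 0, 0]}
    - {"gripper": -0.4, "translation": [0, 0, -0.4], "dr": [0, 0, 0]}
    - {"gripper": -0.4, "translation": [0, 0, -0.3], "dr": [0, 0, 0]}
    - {"gripper": -0.4, "translation": [0, 0, -0.12], "dr": [0, 0, 0]}
    - {"gripper": -0.4, "translation": [0, 0, -0.07], "dr": [0, 0, 0]}
    - {"gripper": -0.4, "translation": [0, 0, 0], "dr": [0, 0, 0]}
    - {"gripper": -0.4, "translation": [0, 0, 0], "dr": [0, 0, 0]}

```text
clock: 36.35
eef_pos: [501.7, 41.3, 45.5]
tcp_rot: [-3.141, -0.0, -1.428]
contact_force: [0.3, 0.1, -0.3]
opening: 0.697
```

>>> jog_arm:
  deltas:
    - {"gripper": 1, "translation": [0, 0, 0], "dr": [0, 0, 0]}
    - {"gripper": 1, "translation": [0, 0, 0], "dr": [0, 0, 0]}
    - {"gripper": 1, "translation": [0, 0, 0], "dr": [0, 0, 0]}
    - {"gripper": 1, "translation": [0, 0, 0], "dr": [0, 0, 0]}
    - {"gripper": 1, "translation": [0, 0, 0], "dr": [0, 0, 0]}
    - {"gripper": 1, "translation": [0, 0, 0], "dr": [0, 0, 0]}
    - {"gripper": 1, "translation": [0, 0, 0], "dr": [0, 0, 0]}
    - {"gripper": 1, "translation": [0, 0, 0], "dr": [0, 0, 0]}
  squeeze: 90

```text
clock: 37.02
eef_pos: [501.8, 41.7, 46.4]
tcp_rot: [-3.14, -0.0, -1.427]
contact_force: [-2.3, -1.0, 10.0]
opening: 0.218
```

>>> jog_arm:
  deltas:
    - {"gripper": 1, "translation": [0, 0, 0.1], "dr": [0, 0, 0]}
    - {"gripper": 1, "translation": [0, 0, 0.3], "dr": [0, 0, 0]}
    - {"gripper": 1, "translation": [0, 0, 0.35], "dr": [0, 0, 0]}
    - {"gripper": 1, "translation": [0, 0, 0.35], "dr": [0, 0, 0]}
    - {"gripper": 1, "translation": [0, 0, 0.35], "dr": [0, 0, 0]}
    - {"gripper": 1, "translation": [0, 0, 0.25], "dr": [0, 0, 0]}
    - {"gripper": 1, "translation": [0, 0, 0.1], "dr": [0, 0, 0]}
    - {"gripper": 1, "translation": [0, 0, 0], "dr": [0, 0, 0]}

```text
clock: 37.68
eef_pos: [502.2, 41.8, 227.7]
tcp_rot: [-3.137, -0.0, -1.428]
contact_force: [1.1, 1.2, -4.2]
opening: 0.213
```

>>> jog_arm:
  deltas:
    - {"gripper": 1, "translation": [0.02, -0.12, 0], "dr": [0, 0, 0]}
    - {"gripper": 1, "translation": [0.03, -0.25, 0], "dr": [0, 0, 0.018]}
    - {"gripper": 1, "translation": [0.05, -0.33, 0], "dr": [0, 0, 0]}
    - {"gripper": 1, "translation": [0.05, -0.33, 0], "dr": [0, 0, 0]}
    - {"gripper": 1, "translation": [0.05, -0.33, 0], "dr": [0, 0, 0]}
    - {"gripper": 1, "translation": [0.05, -0.33, 0], "dr": [0, 0, 0]}
    - {"gripper": 1, "translation": [0.05, -0.33, 0], "dr": [0, 0, 0]}
    - {"gripper": 1, "translation": [0.05, -0.33, 0], "dr": [0, 0, 0]}
    - {"gripper": 1, "translation": [0.03, -0.25, 0], "dr": [0, 0, 0]}
    - {"gripper": 1, "translation": [0.01, -0.12, 0], "dr": [0, 0, 0]}
    - {"gripper": 1, "translation": [0, 0, 0], "dr": [0, 0, 0]}
    - {"gripper": 1, "translation": [0, 0, 0], "dr": [0, 0, 0]}

```text
clock: 38.68
eef_pos: [538.8, -230.5, 222.9]
tcp_rot: [3.139, 0.002, -1.401]
contact_force: [-0.3, 0.7, -4.2]
opening: 0.219
```

Run:
```python
from h import *
im,c=snap("wrist","w11"); s=r.sense(); print(s["eef_pos"],s["tcp_rot"],s["opening"],s["contact_force"])
hsv=cv2.cvtColor(im,cv2.COLOR_BGR2HSV); print(hsv[120,[200,240,250,255,260,265,270,330,380,385,390,395,400]].tolist())
```

```text
[ 538.92269443 -229.74517638  223.3351022 ] [ 3.13901273e+00  2.17668265e-03 -1.40001447e+00] 0.2126078758335875 [-1.00649457 -0.0997772  -3.26820655]
[[19, 132, 230], [20, 128, 235], [20, 128, 235], [20, 124, 236], [21, 125, 235], [21, 123, 236], [21, 122, 235], [18, 140, 224], [19, 139, 216], [18, 138, 212], [18, 139, 219], [18, 135, 224], [19, 135, 226]]
```

>>> jog_arm:
  deltas:
    - {"gripper": 1, "translation": [0.018, -0.005, -0.1], "dr": [0, 0, 0.001]}
    - {"gripper": 1, "translation": [0, 0, -0.2], "dr": [0, 0, 0]}
    - {"gripper": 1, "translation": [0, 0, -0.15], "dr": [0, 0, 0]}
    - {"gripper": 1, "translation": [0, 0, -0.06], "dr": [0, 0, 0]}
    - {"gripper": 1, "translation": [0, 0, -0.03], "dr": [0, 0, 0]}
    - {"gripper": 1, "translation": [0, 0, -0.02], "dr": [0, 0, 0]}
    - {"gripper": 1, "translation": [0, 0, 0], "dr": [0, 0, 0]}
    - {"gripper": 1, "translation": [0, 0, 0], "dr": [0, 0, 0]}

```text
clock: 39.4
eef_pos: [542.3, -230.8, 169.7]
tcp_rot: [-3.141, -0.001, -1.398]
contact_force: [0.6, 0.9, -3.9]
opening: 0.217
```

Run:
```python
from h import *
t,_=snap("top","t11"); w,c=snap("wrist","w11b"); s=r.sense(); print(s["eef_pos"],s["tcp_rot"],s["contact_force"])
o=cv2.resize(w[:320],(800,400)); cv2.imwrite("pics/w11c.png",o)
```

```text
[ 542.31665637 -230.98520341  169.87002096] [-3.14046765e+00 -7.08047214e-04 -1.39775704e+00] [-0.99601451  0.74790694 -4.40135492]
```

View pics/w11c.png

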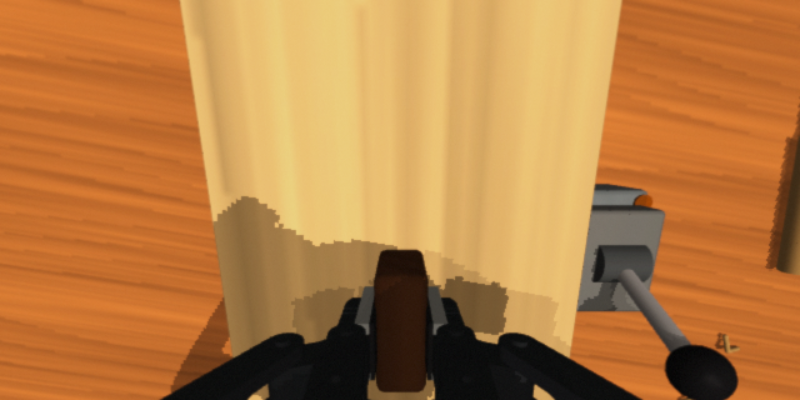

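>>> jog_arm:
  deltas:
    - {"gripper": 1, "translation": [-0.015, 0.003, -0.02], "dr": [0, 0, 0]}
    - {"gripper": 1, "translation": [0, 0, -0.02], "dr": [0, 0, 0]}
    - {"gripper": 1, "translation": [0, 0, -0.01], "dr": [0, 0, 0]}
    - {"gripper": 1, "translation": [0, 0, -0.01], "dr": [0, 0, 0]}
    - {"gripper": 1, "translation": [0, 0, 0], "dr": [0, 0, 0]}
    - {"gripper": 1, "translation": [0, 0, 0], "dr": [0, 0, 0]}

```text
clock: 40.0
eef_pos: [540.2, -230.6, 164.4]
tcp_rot: [-3.142, -0.0, -1.398]
contact_force: [-5.1, 3.1, 10.3]
opening: 0.213
```

>>> jog_arm:
  deltas:
    - {"gripper": -0.4, "translation": [0, 0, 0], "dr": [0, 0, 0]}
    - {"gripper": -0.4, "translation": [0, 0, 0], "dr": [0, 0, 0]}
    - {"gripper": -0.4, "translation": [0, 0, 0], "dr": [0, 0, 0]}
    - {"gripper": -0.4, "translation": [0, 0, 0], "dr": [0, 0, 0]}
    - {"gripper": -0.4, "translation": [0, 0, 0.1], "dr": [0, 0, 0]}
    - {"gripper": -0.4, "translation": [0, 0, 0.3], "dr": [0, 0, 0]}
    - {"gripper": -0.4, "translation": [0, 0, 0.4], "dr": [0, 0, 0]}
    - {"gripper": -0.4, "translation": [0, 0, 0.4], "dr": [0, 0, 0]}
    - {"gripper": -0.4, "translation": [0, 0, 0.4], "dr": [0, 0, 0]}
    - {"gripper": -0.4, "translation": [0, 0, 0.4], "dr": [0, 0, 0]}
    - {"gripper": -0.4, "translation": [0, 0, 0.2], "dr": [0, 0, 0]}
    - {"gripper": -0.4, "translation": [0, 0, 0], "dr": [0, 0, 0]}

```text
clock: 41.0
eef_pos: [542.1, -231.3, 389.9]
tcp_rot: [-3.134, -0.005, -1.398]
contact_force: [0.7, 0.5, -0.3]
opening: 0.702
```

Run:
```python
from h import *
im,c=snap("wrist","w12",scale=1.25); s=r.sense(); print(s["eef_pos"],s["tcp_rot"])
```

```text
[ 541.26516057 -230.96129658  386.67225702] [-3.13674432 -0.00314837 -1.39787857]
```

View pics/w12.png

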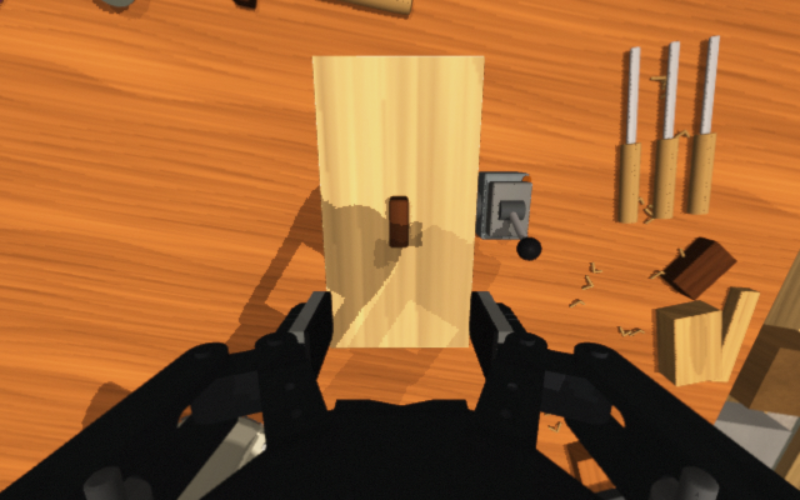

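Run:
```python
from cm import *
cm([[312,57],[484,55],[469,348],[330.5,348]],z=128)
print("ball",ray("wrist",np.array([[529,248]])/1.25,142))
c=r.calibration("top")
im=cv2.imread("pics/t11_raw.png")
```

```text
centre [ 537.  -230.2]
168.9 -79.43
324.3 -169.7
170.0 99.8
322.0 10.1
ball [[ 531.54741632 -375.01869109  142.        ]]
```

>>> jog_arm:
  deltas:
    - {"gripper": 1, "translation": [-0.1, -0.25, 0], "dr": [0, 0, 0]}
    - {"gripper": 1, "translation": [-0.1, -0.25, 0], "dr": [0, 0, 0]}
    - {"gripper": 1, "translation": [-0.1, -0.25, 0], "dr": [0, 0, 0]}
    - {"gripper": 1, "translation": [-0.1, -0.25, 0], "dr": [0, 0, 0]}
    - {"gripper": 1, "translation": [-0.1, -0.25, 0], "dr": [0, 0, 0]}
    - {"gripper": 1, "translation": [-0.08, -0.28, -0.1], "dr": [0, 0, 0]}
    - {"gripper": 1, "translation": [0, 0, -0.3], "dr": [0, 0, 0]}
    - {"gripper": 1, "translation": [0, 0, -0.4], "dr": [0, 0, 0]}
    - {"gripper": 1, "translation": [0, 0, -0.4], "dr": [0, 0, 0]}
    - {"gripper": 1, "translation": [0, 0, -0.3], "dr": [0, 0, 0]}
    - {"gripper": 1, "translation": [0, 0, 0], "dr": [0, 0, 0]}
    - {"gripper": 1, "translation": [0, 0, 0], "dr": [0, 0, 0]}

```text
clock: 42.05
eef_pos: [481.2, -382.7, 231.2]
tcp_rot: [3.138, 0.004, -1.398]
contact_force: [0.2, 0.4, 1.1]
opening: -0.0
```

>>> jog_arm:
  deltas:
    - {"gripper": 1, "translation": [0.02, -0.01, -0.3], "dr": [0, 0, 0]}
    - {"gripper": 1, "translation": [0, 0, -0.3], "dr": [0, 0, 0]}
    - {"gripper": 1, "translation": [0, 0, -0.18], "dr": [0, 0, 0]}
    - {"gripper": 1, "translation": [0, 0, 0], "dr": [0, 0, 0]}
    - {"gripper": 1, "translation": [0.1, 0.017, 0], "dr": [0, 0, 0]}
    - {"gripper": 1, "translation": [0.1, 0.017, 0], "dr": [0, 0, 0]}
    - {"gripper": 1, "translation": [0.1, 0.017, 0], "dr": [0, 0, 0]}
    - {"gripper": 1, "translation": [0.1, 0.017, 0], "dr": [0, 0, 0]}
    - {"gripper": 1, "translation": [0.1, 0.017, 0], "dr": [0, 0, 0]}
    - {"gripper": 1, "translation": [0.1, 0.017, 0], "dr": [0, 0, 0]}
    - {"gripper": 1, "translation": [0, 0, 0], "dr": [0, 0, 0]}

```text
clock: 42.97
eef_pos: [546.9, -374.0, 155.5]
tcp_rot: [-3.14, -0.001, -1.397]
contact_force: [-1.1, 0.4, 0.4]
opening: -0.001
```

>>> jog_arm:
  deltas:
    - {"gripper": 1, "translation": [0.08, 0.014, 0], "dr": [0, 0, 0]}
    - {"gripper": 1, "translation": [0.08, 0.014, 0], "dr": [0, 0, 0]}
    - {"gripper": 1, "translation": [0.06, 0.01, 0], "dr": [0, 0, 0]}
    - {"gripper": 1, "translation": [0.06, 0.01, 0], "dr": [0, 0, 0]}
    - {"gripper": 1, "translation": [0.04, 0.007, 0], "dr": [0, 0, 0]}
    - {"gripper": 1, "translation": [0.03, 0.005, 0], "dr": [0, 0, 0]}
    - {"gripper": 1, "translation": [0, 0, 0], "dr": [0, 0, 0]}
    - {"gripper": 1, "translation": [0, 0, 0], "dr": [0, 0, 0]}

```text
clock: 43.63
eef_pos: [578.2, -368.5, 154.8]
tcp_rot: [3.139, 0.001, -1.398]
contact_force: [-5.2, -1.1, 2.0]
opening: -0.0
```

>>> jog_arm:
  deltas:
    - {"gripper": 1, "translation": [0.01, 0.002, 0], "dr": [0, 0, 0]}
    - {"gripper": 1, "translation": [0.01, 0.002, 0], "dr": [0, 0, 0]}
    - {"gripper": 1, "translation": [0, 0, 0], "dr": [0, 0, 0]}
    - {"gripper": 1, "translation": [0, 0, 0], "dr": [0, 0, 0]}

```text
clock: 43.97
eef_pos: [578.5, -368.4, 154.7]
tcp_rot: [3.136, 0.001, -1.398]
contact_force: [-11.8, -2.9, 4.5]
opening: -0.002
```

>>> jog_arm:
  deltas:
    - {"gripper": 1, "translation": [-0.1, -0.017, 0], "dr": [0, 0, 0]}
    - {"gripper": 1, "translation": [-0.25, -0.04, 0], "dr": [0, 0, 0]}
    - {"gripper": 1, "translation": [-0.2, -0.04, 0.2], "dr": [0, 0, 0]}
    - {"gripper": 1, "translation": [0, 0, 0.4], "dr": [0, 0, 0]}
    - {"gripper": 1, "translation": [0, 0, 0.4], "dr": [0, 0, 0]}
    - {"gripper": 1, "translation": [0, 0, 0.4], "dr": [0, 0, 0]}
    - {"gripper": 1, "translation": [-0.1, 0.38, 0], "dr": [0, 0, 0]}
    - {"gripper": 1, "translation": [-0.1, 0.38, 0], "dr": [0, 0, 0]}
    - {"gripper": 1, "translation": [-0.1, 0.38, 0], "dr": [0, 0, 0]}
    - {"gripper": 1, "translation": [-0.1, 0.38, 0], "dr": [0, 0, 0]}
    - {"gripper": 1, "translation": [0, 0.38, 0], "dr": [0, 0, 0]}
    - {"gripper": 1, "translation": [0, 0.38, 0], "dr": [0, 0, 0]}

```text
clock: 44.97
eef_pos: [485.6, -148.2, 295.5]
tcp_rot: [-3.14, -0.0, -1.399]
contact_force: [1.1, 0.2, 0.3]
opening: -0.005
```

>>> jog_arm:
  deltas:
    - {"gripper": 1, "translation": [0, 0.38, 0], "dr": [0, 0, 0]}
    - {"gripper": 1, "translation": [0, 0.38, 0], "dr": [0, 0, 0]}
    - {"gripper": 1, "translation": [0, 0.38, 0], "dr": [0, 0, 0]}
    - {"gripper": 1, "translation": [0, 0.38, 0], "dr": [0, 0, 0]}
    - {"gripper": 1, "translation": [0, 0.38, 0], "dr": [0, 0, 0]}
    - {"gripper": 1, "translation": [0, 0.38, 0], "dr": [0, 0, 0]}
    - {"gripper": 1, "translation": [0, 0, 0], "dr": [0, 0, 0]}
    - {"gripper": 1, "translation": [0, 0, 0], "dr": [0, 0, 0]}

```text
clock: 45.63
eef_pos: [486.3, 80.2, 295.3]
tcp_rot: [-3.141, 0.0, -1.394]
contact_force: [0.4, -0.3, 0.5]
opening: -0.001
```

Run:
```python
from h import *
im,c=snap("top","t20"); 
hsv=cv2.cvtColor(im,cv2.COLOR_BGR2HSV); m=np.zeros(im.shape[:2],np.uint8); m[135:300,385:500]=cv2.inRange(hsv,(10,0,120),(30,140,255))[135:300,385:500]
m=cv2.morphologyEx(m,cv2.MORPH_OPEN,np.ones((5,5)))
ct=max(cv2.findContours(m,0,1)[0],key=cv2.contourArea); R=cv2.minAreaRect(ct); print(R)
# top outline via approx
h=cv2.convexHull(ct); a=cv2.approxPolyDP(h,4,True)[:,0]; print(a.tolist(),ray("top",a,128,c).round(1).tolist())
W=ray("top",cv2.boxPoints(R),128,c); print(W.mean(0),[(np.linalg.norm(W[i]-W[i-1]).round(1),np.degrees(np.arctan2(*(W[i]-W[i-1])[1::-1])).round(1)) for i in range(4)])
b=np.zeros_like(m); b[180:260,485:540]=(hsv[180:260,485:540,2]<35)*255
for q in cv2.findContours(b,0,1)[0]:
    if cv2.contourArea(q)>15: (x,y),rr=cv2.minEnclosingCircle(q); print("ball?",x,y,rr,ray("top",[[x,y]],142,c).round(1))
# old start pictures for comparison
im0=cv2.imread("pics/top0_raw.png"); d=cv2.absdiff(im,im0).max(2)
print("glue diff",d[115:160,255:295].max(),"mallet diff",d[105:150,325:420].max())
print(r.sense()["clock"],r.sense()["eef_pos"])
```

```text
((443.46661376953125, 221.2463836669922), (145.04696655273438, 75.75241088867188), 77.73522186279297)
[[462, 147], [495, 284], [422, 297], [393, 158]] [[710.7, -286.7, 128.0], [393.0, -341.4, 128.0], [367.0, -175.0, 128.0], [684.6, -121.7, 128.0]]
[ 539.66653177 -232.47818221  128.        ] [(np.float64(328.5), np.float64(10.1)), (np.float64(182.0), np.float64(-77.8)), (np.float64(332.9), np.float64(-171.6)), (np.float64(172.1), np.float64(100.9))]
ball? 500.39129638671875 191.80435180664062 5.394962310791016 [[ 600.3 -363.2  142. ]]
glue diff 19 mallet diff 26
45.6833 [486.25360611  78.88345918 295.21724472]
```

```bash
python3 -c "
from rig import r
print(r.sign_off(), r.sense()['clock'])"
```

```text
the job is handed in; nothing more can be done
the job is handed in; nothing more can be done
```

The job is handed in. All four necks are in the chest, the lid is back on, and the fan switch was pushed over last, to on. It took about 46 s of the 210 s allowed. The glue bottle and mallet look unmoved from the first top picture to the last.

- **Necks:** They lie across both rails about 60 mm apart, with heads towards the switch. The wrist pictures showed the first three square on the rails. I saw the fourth only in a picture taken from the side, with all four in place. I measured the position in the chest only for the first neck, at about −87 mm along the chest.
- **Lid:** Measured from the top camera, it sits within about 2 mm of the chest's centre. Its yaw is about 10° against roughly 9.9° for the chest.
- **Switch:** The lever met its stop: the force rose to about 12 N and it stopped moving. The ball is at chest x of about +39 mm, against 38 mm expected for fully on.

**Disagreements:**
- One wrist view, taken just after the arm stopped moving, put the lid about 3 mm off the chest's centre. That is still inside its 6 mm overhang.
- The ball's travel measured from above came out at about 70 mm against the 77 mm expected. Its starting point was read by hand and that camera's scale runs about 1% small. I relied on the stop contact and the final ball position.

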